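# Fetch the middle slide case from the sloping stack

### The arm

A 6-joint arm with a two-finger parallel gripper is mounted at the origin on the work surface. World frame = base frame: x ahead of the robot, y to its left, z up, the work surface at z = 0. Lengths are in m, angles in rad, forces in N, time in s.
With the tool pointing down it reaches from about 0.375 to 0.975 m from the base axis. Payload 3.8 kg.
Tool frame: the origin (TCP) lies between the finger pads; the fingertips stand 25 mm ahead of it and the grasp point (between the pads) lies 6 mm ahead of it; z points along the fingers, x is the direction in which the jaws open and shut, and the axes are right-handed (so a half turn about z gives the same grasp; the last joint's range is limited). The gripper opens to 88 mm and grips with 3 to 60 N. Pads are 18 mm wide; open, the fingers measure 123 mm over their backs; the gripper's body (75 mm by 187 mm) begins 45 mm behind the grasp point.
Start: joints at [1.309, 0.264, 1.604, -0, 1.274, -0.037], TCP at [0.15, 0.658, 0.226] pointing down, gripper open.
Joint ranges: [-2.63, 2.63], [-0.94, 2.18], [0.31, 2.57], [-1.31, 4.45], [0, 2.66], [-2.55, 2.55]. Speed limits (rad/s): [2.57, 2.57, 3.14, 3.14, 3.14, 3.14].

### API

Orientations are given as [roll, pitch, yaw] about the fixed x, y, z axes, in that order (R = Rz(yaw) Ry(pitch) Rx(roll)).
In Python, from cell import arm, eyes gives the robot as it stands. The module is installed in compiled form; this text tells all that it offers.
- The arm moves only by the shell command python3 -m creep 'ROWS'. ROWS is a JSON object of lists of equal length, an entry for each row: "travel": the shift along the tool's x, y, z in m, a list of three; "turn": the turn about the tool's z in rad; "claw": the closure, from -1 (fully open) to 1 (shut). In form: {"travel": [[dx, dy, dz], ...], "turn": [turn, ...], "claw": [claw, ...]}. A call has 1 to 12 rows; each row shifts and turns the commanded pose from where the row before left it, along the tool's axes as they then stand; what a row does not reach is not made up. A row lasts 1/10 s, in which the tool goes at most 50 mm and 8.59 degrees, less where a joint would pass 70% of its speed; a pose out of reach is approached as far as the arm can. A call with a gripper value outside its range is refused whole. The fingers move at their own pace and stop on an object; the grip force is fixed at half the most. Time passes only in rows, so rows that do not move let the fingers close. It gives the time, the measured TCP pose, the force and the opening at its end, in the units of the state.
- arm.get_obs(): the state, without advancing time (a new reading comes with each control period).
- eyes.get_image(name): name is "scene" or "top" or "wrist"; returns the picture (480x640x3 uint8, blue, green, red); there is no depth.
- eyes.calibration(name): a dict with "vfov" (degrees; the focal length in pixels is half the picture's height over the tangent of half this angle, whatever the lens; pixels are square), "cx", "cy" (the principal point, pixels), "dist" ([k1, k2, p1, p2, k3] as OpenCV has them; the pictures are not rectified), "R" (3x3) and "t" (3): a world point X has camera coordinates R X + t. Camera axes: x right, y down, z forward; pixel columns grow to the right and rows downward; lengths in m; the calibration is good to about 2 mm. A picture is of the moment at which its call begins: read the wrist's pose just before it. calibration takes no time and is no camera call; for the wrist camera it gives the pose at the moment of the call.
- arm.close_job(): hands the job in, once; it reports no verdict.
The state is a dict: "clock": time; "joint_positions": joint angles; "qvel": joint speeds; "tau": joint torques, N m; "position": TCP position; "tcp_rot": TCP orientation; "wrist_force": force on the tool from outside, world axes, zero at the start; "torque": the same for the moment, N m; "opening": opening from 0.0 (shut) to 1.0 (fully open).
Only numpy, scipy, OpenCV 4.12 (cv2) and the standard library are available. Lean on these libraries where they do the work, as an engineer would, in place of code of your own. Each camera call takes 0.05 s, during which the arm holds its last target.

### The job

Three slide cases are stacked on the sloping stand and the blue one in the middle is wanted: lift off the yellow case and set it aside flat on the bare bench, then take out the blue case and lay it flat in the white dish. Finally put the yellow case back on the stand, seated squarely on the grey one with its foot inside the grey lid's raised rim; never tip a case onto its side, leave the grey case in the stand, and do not disturb the other things on the bench.

Things in the scene. Friction and masses are not known exactly. Their poses are not given: they have to be found in the camera images.
- yellow_case: Closed slide case, yellow lid, white shell, ~0.16 kg; at the start top of the stack. 96 mm long (own x), 62 wide (own y, grip across this), 40 high. Origin: centre of its underside; own z points up out of the lid, square to the slope while stacked. From the origin up: inset foot 82 x 48 mm, 5 mm high; shell and lid 96 x 62 from 5 to 36 mm; raised rim round the lid's edge to 40 mm.
- blue_case: Same size and shape as yellow_case. Blue lid. The wanted case; at the start in the middle of the stack. Each case's foot stands on the lid below, inside its rim (3 mm thick, opening 90 x 56 mm: 4 mm of play each way), so stacked origins are 36 mm apart along own z, each up to 4 mm further down the slope. The rim below reaches 4 mm above a case's origin: grip above that. Lift along own z.
- grey_case: Same size and shape as yellow_case. Grey lid. The lowest case of the stack, resting in the stand's seat, and it stays there. Origin and axes as for yellow_case.
- stand: Fixed sloping stand, 130 x 86 mm, grey and aluminium, left or right of the bench's middle. Origin: centre of its underside; own z vertical. Its deck (112 x 74 mm) rises at 25 degrees from level towards the stand's +x (away from the robot), so the stacked cases' z is the vertical turned 25 degrees towards the stand's -x, the robot's side.
- stand_seat (a point): Centre of the sloping deck's surface inside its rim (rim 4 mm high, opening 90 x 56 mm, as on the lids), 95 mm above the bench, straight above the stand's origin. The foot of grey_case stands here, up to about 4 mm down the slope.
- dish: Fixed shallow white dish with blue edge, 160 mm (own x) by 170 mm (own y), across the middle from the stand. Floor 4 mm thick, walls 5 mm thick, 13 mm high from the bench. Origin: centre of its underside on the bench, own z up. The bench straight ahead of the robot between stand and dish, 0.42 to 0.53 m from the robot's axis, is bare for 80 mm either side.
- green_case: Same size and shape as yellow_case. Green lid. Not wanted: it stands on the bench beyond the bare strip. Origin and axes as for yellow_case.
- oil_bottle: Small amber bottle with black cap, 32 mm across, 75 mm high, at the far side; leave it. Origin: centre of its underside.
- marker: Red and white marker pen lying on the bench at the far side, 14 mm thick, 130 mm long along own x; leave it. Origin: its middle, on the bench.
- vial_jar: Clear round jar packed with seven capped vials, 84 mm across, 81 mm high, at the far side; leave it. Origin: centre of its underside.
- pen_pot: Black pen pot, 80 mm across, 95 mm high, the pens rising to about 165 mm, at the far left; leave it. Origin: centre of its underside.

How it is judged:
By the outcome, as a careful person would: the job done as asked, in the order asked, and still so for the second after the job is handed in, with the robot touching nothing.
It also fails if it takes over 72 s, if anything falls off the work surface, if the arm or the gripper's body presses on something with over 40 N, if the wrist force passes 120 N, or if a joint passes its speed limit or range.

## Working session

There is one attempt and no reset: what is moved stays moved. The work goes in short steps, Python scripts to look and compute and a shell command to move; the robot and the scene stay as the last step left them, time stands still between calls to the robot, and variables do not carry over. Pictures are saved under pics/ and viewed, and the job is handed in when it is done.

```bash
mkdir -p pics; ls; python3 - <<'E'
from cell import arm, eyes
import cv2
print(arm.get_obs())
for n in ("scene","top","wrist"):
    c=eyes.calibration(n); print(n,c)
    cv2.imwrite(f"pics/{n}0.png",eyes.get_image(n))
E
```

```text
pics
{'clock': 0.0, 'joint_positions': array([ 1.30909374e+00,  2.64753311e-01,  1.60533167e+00,  1.08977443e-05,
        1.27368118e+00, -3.68987403e-02]), 'qvel': array([ 0.00058292,  0.00064759, -0.00155885, -0.00010491, -0.00048928,
       -0.00076167]), 'tau': array([ 6.39869249e-04, -5.02126658e+01, -3.56868339e+01,  7.26790214e-02,
        2.96367612e-02, -1.77724642e-04]), 'position': array([0.15028035, 0.65732632, 0.22481077]), 'tcp_rot': array([-3.14150207e+00,  2.17164560e-03,  1.34598938e+00]), 'wrist_force': array([ 0.15601284,  0.28073268, -0.67277836]), 'torque': array([-0.01066793,  0.01466025, -0.10776217]), 'opening': 1.0007855072492615}
scene {'vfov': 46.452081292587934, 'cx': 319.17236902738165, 'cy': 243.98937676644775, 'dist': array([0.00830538, 0.        , 0.        , 0.        , 0.        ]), 'R': array([[ 0.59320711,  0.80484234, -0.0182793 ],
       [ 0.46722438, -0.36267965, -0.80632801],
       [-0.65559645,  0.46977897, -0.59118611]]), 't': array([-0.358253  , -0.19733565,  1.57824368])}
top {'vfov': 42.45435190944187, 'cx': 314.16542023748633, 'cy': 229.22584661205377, 'dist': array([-0.13969533,  0.        ,  0.        ,  0.        ,  0.        ]), 'R': array([[-0.01407404, -0.99974981, -0.01738504],
       [-0.98853175,  0.01652637, -0.15010616],
       [ 0.15035591,  0.01507307, -0.98851702]]), 't': array([0.02504764, 0.60288289, 1.19114551])}
wrist {'vfov': 58.16244353483498, 'cx': 321.8978534320463, 'cy': 240.20476695199218, 'dist': array([-0.03028044,  0.        ,  0.        ,  0.        ,  0.        ]), 'R': array([[ 0.22245531,  0.97493883, -0.00281418],
       [ 0.94156034, -0.21408856,  0.2600581 ],
       [ 0.25293826, -0.06050103, -0.96558887]]), 't': array([-0.67392609, -0.03568625,  0.38867179])}
```

View pics/scene0.png

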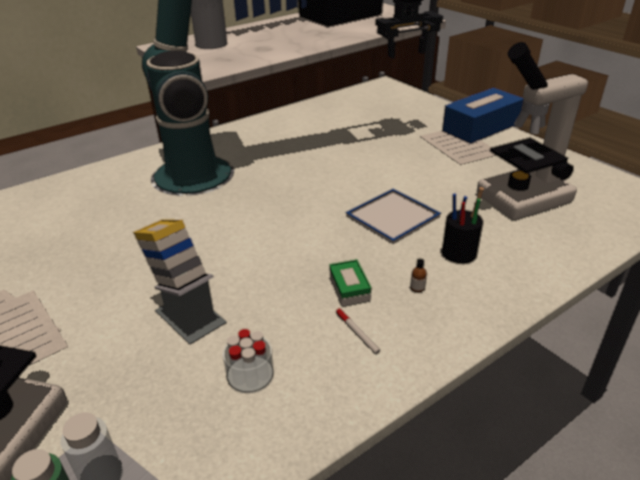

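View pics/top0.png

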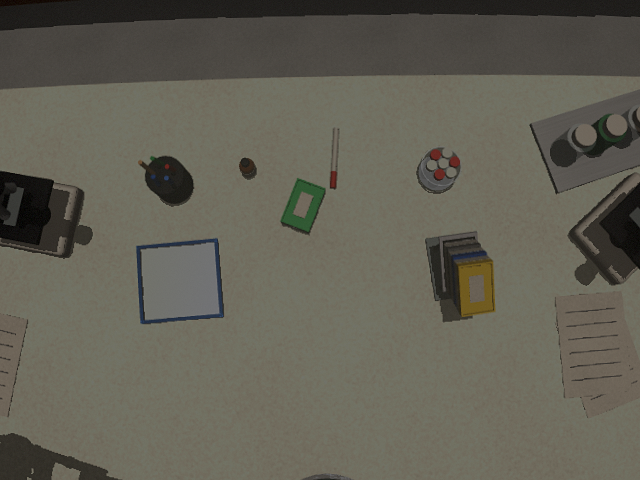

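View pics/wrist0.png

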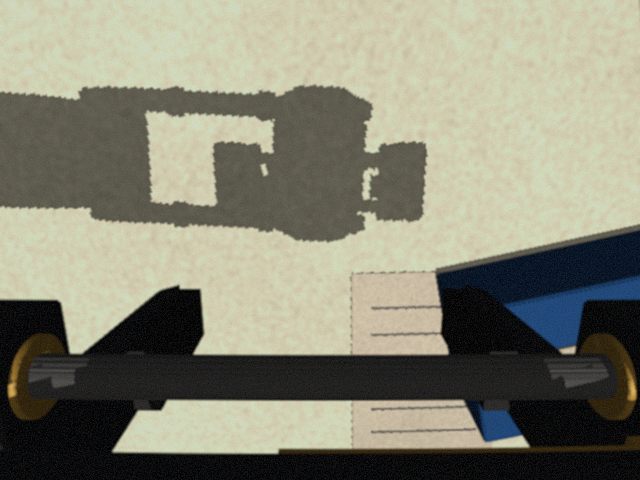

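```bash
cat > h.py <<'E'
import numpy as np, cv2
from cell import arm, eyes
def K(c):
    f=240/np.tan(np.radians(c["vfov"])/2); return np.array([[f,0,c["cx"]],[0,f,c["cy"]],[0,0,1.]])
def rays(c,px):
    u=cv2.undistortPoints(np.float64(px).reshape(-1,1,2),K(c),c["dist"])[:,0]
    d=np.c_[u,np.ones(len(u))]@c["R"]; d/=np.linalg.norm(d,axis=1)[:,None]
    return -c["R"].T@c["t"], d
def plane(c,px,z):
    o,d=rays(c,px); return o+d*((z-o[2])/d[:,2])[:,None]
def tri(obs):  # list of (cal, pixel) -> point, residual rms
    A=np.zeros((3,3));b=np.zeros(3);L=[]
    for c,p in obs:
        o,d=rays(c,[p]);M=np.eye(3)-np.outer(d[0],d[0]);A+=M;b+=M@o;L.append((o,M))
    X=np.linalg.solve(A,b); return X,[np.linalg.norm(M@(X-o)) for o,M in L]
def proj(c,X):
    return cv2.projectPoints(np.float64(X).reshape(-1,3),cv2.Rodrigues(c["R"])[0],c["t"],K(c),c["dist"])[0][:,0]
HSV={"yellow":((20,140,60),(35,255,255)),"blue":((105,120,30),(125,255,255)),"green":((50,120,30),(80,255,255))}
def mask(im,col,box=None):
    m=cv2.inRange(cv2.cvtColor(im,cv2.COLOR_BGR2HSV),*HSV[col])
    if box is not None:
        k=np.zeros_like(m);x0,y0,x1,y1=box;k[y0:y1,x0:x1]=255;m&=k
    return m
def quad(m):
    cs=cv2.findContours(m,cv2.RETR_EXTERNAL,cv2.CHAIN_APPROX_NONE)[0]
    h=cv2.convexHull(max(cs,key=cv2.contourArea))
    return cv2.approxPolyN(h,4,ensure_convex=True).reshape(-1,2).astype(float)
E
python3 - <<'E'
from h import *
np.set_printoptions(precision=4,suppress=True)
T=cv2.imread("pics/top0.png");S=cv2.imread("pics/scene0.png")
ct=eyes.calibration("top");cs=eyes.calibration("scene")
print("ytop",quad(mask(T,"yellow")).tolist());print("yscene",quad(mask(S,"yellow")).tolist())
print("gtop",quad(mask(T,"green")).tolist());b=quad(mask(T,"blue",(120,220,240,340)));print("dish",b.tolist());print(plane(ct,b,0.013))
print(plane(ct,quad(mask(T,"green")),0.04))
cv2.imwrite("pics/crop.png",np.hstack([cv2.resize(T[220:330,400:520],None,fx=4,fy=4),cv2.resize(S[205:315,120:200],None,fx=4,fy=4)]))
E
```

```text
ytop [[495.0, 311.0], [461.0, 317.0], [457.0, 263.0], [493.0, 258.0]]
yscene [[195.0, 222.0], [154.0, 241.0], [123.0, 237.0], [163.0, 219.0]]
gtop [[298.0, 195.0], [296.0, 201.0], [288.0, 203.0], [292.0, 192.0]]
dish [[158.0, 321.0], [140.0, 323.0], [136.0, 246.0], [219.0, 238.0]]
[[0.4238 0.3381 0.013 ]
 [0.4199 0.3758 0.013 ]
 [0.5791 0.3878 0.013 ]
 [0.5931 0.2129 0.013 ]]
[[0.6749 0.0477 0.04  ]
 [0.6626 0.0519 0.04  ]
 [0.6587 0.0681 0.04  ]
 [0.6813 0.0598 0.04  ]]
```

View pics/crop.png

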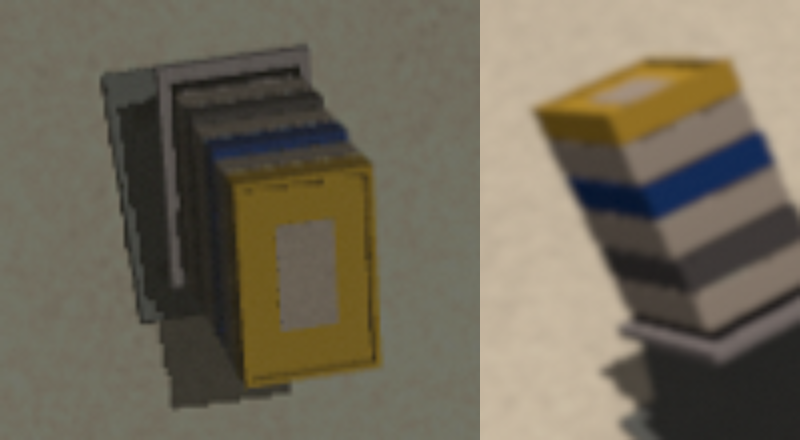

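```bash
python3 - <<'E'
from h import *
np.set_printoptions(precision=4,suppress=True)
ct=eyes.calibration("top");cs=eyes.calibration("scene")
# order: (+x,+y),(+x,-y),(-x,-y),(-x,+y)
t=[(458,265),(492.5,260.5),(495,311),(462,316)]
s=[(183.8,220.5),(152.5,233.8),(134.3,232),(163.8,219.5)]
P=[]
for a,b in zip(t,s):
    X,r=tri([(ct,a),(cs,b)]);P.append(X);print(X,r)
P=np.array(P);print("ctr",P.mean(0));e=(P[0]+P[1]-P[2]-P[3])/2;print("xaxis",e,np.linalg.norm(e),"slope",np.degrees(np.arctan2(e[2],np.hypot(*e[:2]))),"yaw",np.degrees(np.arctan2(e[1],e[0])))
print(arm.get_obs()["clock"])
E
```

```text
[ 0.5123 -0.2328  0.2094] [np.float64(0.001359424307529034), np.float64(0.001359424307529039)]
[ 0.5185 -0.2942  0.2101] [np.float64(0.0006504425198286344), np.float64(0.0006504425198284828)]
[ 0.4325 -0.3038  0.1706] [np.float64(0.002051954075702615), np.float64(0.002051954075702796)]
[ 0.4256 -0.243   0.1702] [np.float64(0.0032002343430919088), np.float64(0.0032002343430918654)]
ctr [ 0.4722 -0.2684  0.1901]
xaxis [0.0863 0.0099 0.0394] 0.09538508682632069 slope 24.37588561057979 yaw 6.517916464076937
0.15
```

```bash
python3 -m creep '{"travel":[[0,0,-0.035],[0,0,-0.035],[0,0,-0.03],[-0.02,0.034,0],[-0.026,0.034,0],[-0.026,0.034,0],[-0.026,0.034,0],[-0.026,0.034,0],[-0.026,0.034,0],[-0.026,0.034,0],[-0.026,0.034,0],[-0.026,0.034,0]],"turn":[-0.113,-0.113,-0.112,0,0,0,0,0,0,0,0,0],"claw":[-1,-1,-1,-1,-1,-1,-1,-1,-1,-1,-1,-1]}'
```

```text
clock: 1.35
position: [0.4815, 0.4648, 0.3257]
tcp_rot: [-3.141, 0.0, 1.684]
wrist_force: [0.1, -0.1, -0.3]
opening: 1.0
```

```bash
python3 -m creep '{"travel":[[-0.03,-0.005,0],[-0.04,-0.006,0],[-0.04,-0.006,0],[-0.04,-0.006,0],[-0.04,-0.006,0],[-0.04,-0.006,0],[-0.04,-0.006,0],[-0.04,-0.006,0],[-0.04,-0.006,0],[-0.04,-0.006,0],[-0.04,-0.006,0],[-0.04,-0.006,0]],"turn":[0,0,0,0,0,0,0,0,0,0,0,0],"claw":[-1,-1,-1,-1,-1,-1,-1,-1,-1,-1,-1,-1]}'
python3 -m creep '{"travel":[[-0.04,-0.006,0],[-0.04,-0.006,0],[-0.04,-0.006,0],[-0.04,-0.006,0],[-0.04,-0.006,0],[-0.04,-0.006,0],[-0.02,-0.003,0],[0,0,0],[0,0,0]],"turn":[0,0,0,0,0,0,0,0,0],"claw":[-1,-1,-1,-1,-1,-1,-1,-1,-1]}'
python3 - <<'E'
from h import *
import pickle
c=eyes.calibration("wrist");im=eyes.get_image("wrist");cv2.imwrite("pics/w1.png",im);pickle.dump(c,open("w1.pkl","wb"))
E
```

```text
clock: 2.55
position: [0.4623, -0.0105, 0.326]
tcp_rot: [3.142, 0.0, 1.684]
wrist_force: [0.7, 0.8, 0.8]
opening: 1.0
clock: 3.45
position: [0.4531, -0.2716, 0.3256]
tcp_rot: [-3.141, -0.001, 1.683]
wrist_force: [0.3, -0.1, 0.7]
opening: 0.996
```

View pics/w1.png

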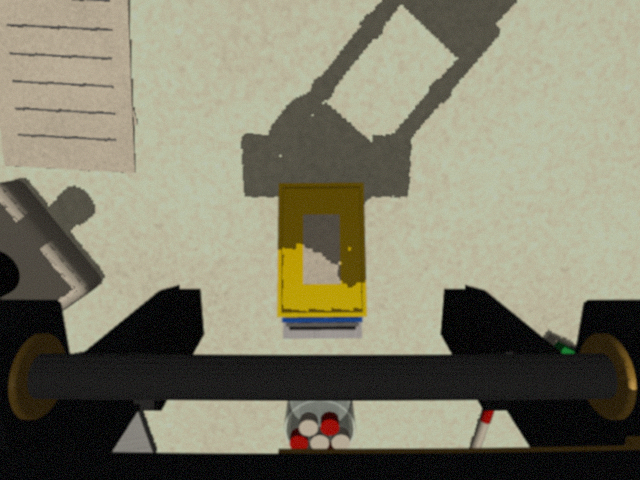

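```bash
python3 -m creep '{"travel":[[0.03,0,0],[0.03,0,0],[0.03,0,0],[0,0,0],[0,0,0]],"turn":[0,0,0,0,0],"claw":[-1,-1,-1,-1,-1]}'
python3 - <<'E'
from h import *
import pickle
c=eyes.calibration("wrist");im=eyes.get_image("wrist");cv2.imwrite("pics/w2.png",im);pickle.dump(c,open("w2.pkl","wb"))
a=cv2.imread("pics/w1.png")
cv2.imwrite("pics/w12.png",np.hstack([cv2.resize(a[170:345,260:385],None,fx=3,fy=3),cv2.resize(im[170:345,120:260],None,fx=3,fy=3)]))
E
```

```text
clock: 4.0
position: [0.4434, -0.181, 0.3265]
tcp_rot: [3.141, 0.001, 1.687]
wrist_force: [-0.1, -0.2, 1.0]
opening: 1.002
```

View pics/w12.png

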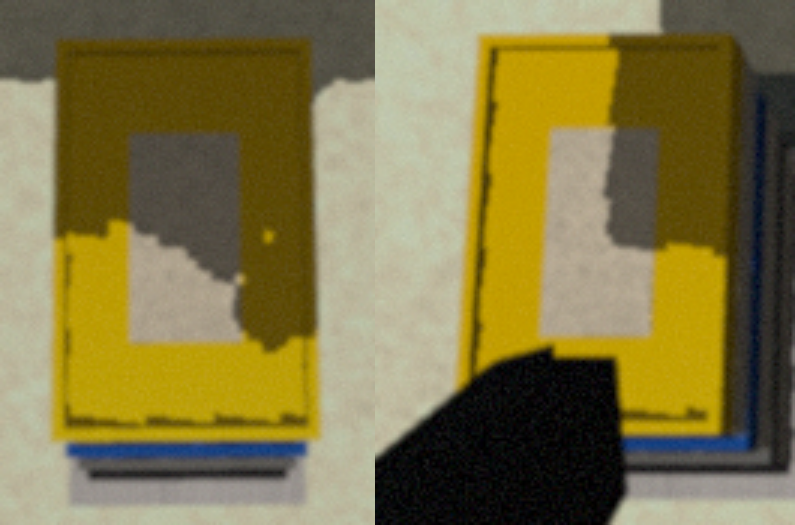

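```bash
python3 - <<'E'
from h import *
import pickle
np.set_printoptions(precision=4,suppress=True)
c1=pickle.load(open("w1.pkl","rb"));c2=pickle.load(open("w2.pkl","rb"))
f=lambda L,ox: [((x-ox)/3+(260 if ox==0 else 120),y/3+170) for x,y in L]
A=f([(57,40),(311,40),(318,438),(128,133),(240,133),(240,343),(128,343)],0)
B=f([(480,37),(730,36),(724,437),(549,128),(658,128),(651,338),(540,336)],375)
P=[]
for a,b in zip(A,B):
    X,r=tri([(c1,a),(c2,b)]);P.append(X);print(X,np.round(r,4))
P=np.array(P)
print("rim ctr",(P[0]+P[2])/2,"label ctr",P[3:].mean(0))
ax=P[2]-P[1];print("xaxis",np.linalg.norm(ax),np.degrees(np.arctan2(ax[2],np.hypot(*ax[:2]))),np.degrees(np.arctan2(ax[1],ax[0])))
ay=P[0]-P[1];print("y",np.linalg.norm(ay),np.degrees(np.arctan2(ay[2],np.hypot(*ay[:2]))),np.degrees(np.arctan2(-ay[0],ay[1])))
E
```

```text
[ 0.4314 -0.3049  0.1713] [0.0002 0.0002]
[ 0.4242 -0.2441  0.1723] [0. 0.]
[ 0.5126 -0.2333  0.2056] [0.0006 0.0006]
[ 0.4508 -0.2854  0.1774] [0. 0.]
[ 0.4474 -0.2587  0.1788] [0. 0.]
[ 0.4941 -0.2536  0.1966] [0.0001 0.0001]
[ 0.4969 -0.2799  0.1968] [0. 0.]
rim ctr [ 0.472  -0.2691  0.1885] label ctr [ 0.4723 -0.2694  0.1874]
xaxis 0.09509291468885255 20.499917973032385 6.944708140981496
y 0.06120225627077271 -1.014294105551867 -173.24527490608455
```

```bash
python3 -m creep '{"travel":[[-0.03,0.009,0],[-0.03,0.009,0],[-0.03,0.009,0],[0,0,0.02],[0,0,0.03],[0,0,0.03],[0,0,0.02],[0,0,0.01],[0,0,0],[0,0,0]],"turn":[0,0,0,0,0,0,0,0,0,0],"claw":[-1,-1,-1,-1,-1,-1,-1,-1,-1,-1]}'
python3 - <<'E'
from h import *
cv2.imwrite("pics/w3.png",eyes.get_image("wrist"))
cv2.imwrite("pics/s3.png",cv2.resize(eyes.get_image("scene")[150:330,90:280],None,fx=3,fy=3))
E
```

```text
clock: 5.05
position: [0.4807, -0.2693, 0.217]
tcp_rot: [3.141, 0.001, 1.684]
wrist_force: [-0.7, -0.4, 0.2]
opening: 1.003
```

View pics/w3.png

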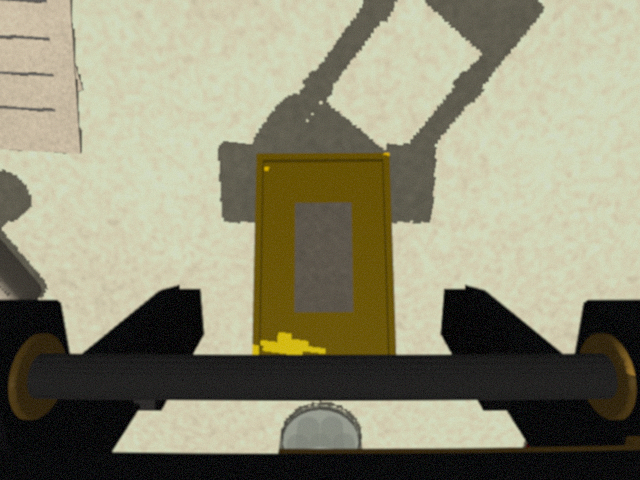

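View pics/s3.png

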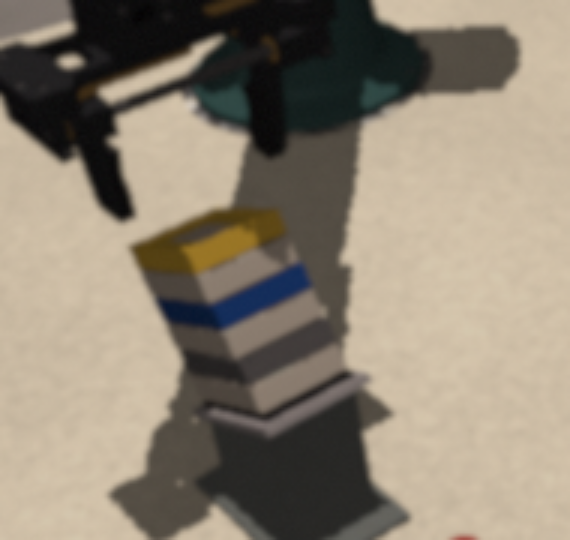

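```bash
python3 -m creep '{"travel":[[0,0,0.015],[0,0,0.01],[0,0,0.0055],[0,0,0],[0,0,0],[0,0,0],[0,0,0],[0,0,0],[0,0,0],[0,0,0]],"turn":[0,0,0,0,0,0,0,0,0,0],"claw":[-1,-1,-1,-1,1,1,1,1,1,1]}'
python3 - <<'E'
from h import *
print(arm.get_obs())
cv2.imwrite("pics/s4.png",cv2.resize(eyes.get_image("scene")[150:330,90:280],None,fx=3,fy=3))
E
```

```text
clock: 6.15
position: [0.4804, -0.2685, 0.186]
tcp_rot: [3.141, -0.0, 1.684]
wrist_force: [0.6, 1.1, 1.0]
opening: 0.481
{'clock': 6.15, 'joint_positions': array([-5.55202871e-01,  5.80296248e-02,  1.91720926e+00,  4.72179719e-04,
        1.16598681e+00, -2.23931214e+00]), 'qvel': array([ 0.00071957,  0.00370013,  0.00363836,  0.00292604, -0.00606282,
       -0.00106205]), 'tau': array([-6.39470369e-01, -3.71344507e+01, -3.44381690e+01, -4.21475675e-01,
       -2.69818911e-01,  1.68449484e-02]), 'position': array([ 0.48041657, -0.2685146 ,  0.18597389]), 'tcp_rot': array([ 3.14103566e+00, -1.13220099e-04,  1.68392342e+00]), 'wrist_force': array([0.62070318, 1.11371063, 1.04046628]), 'torque': array([0.24138899, 0.12239881, 0.04080564]), 'opening': 0.48113632312284665}
```

View pics/s4.png

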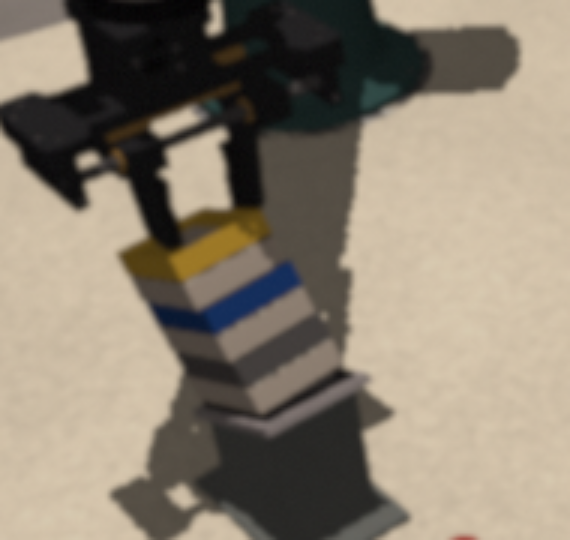

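```bash

python3 - <<'E'
from h import *
cv2.imwrite("pics/w5.png",eyes.get_image("wrist"))
cv2.imwrite("pics/t5.png",cv2.resize(eyes.get_image("top")[200:340,380:540],None,fx=4,fy=4))
print(arm.get_obs()["opening"])
E
```

```text
0.3425077965782989
```

View pics/w5.png

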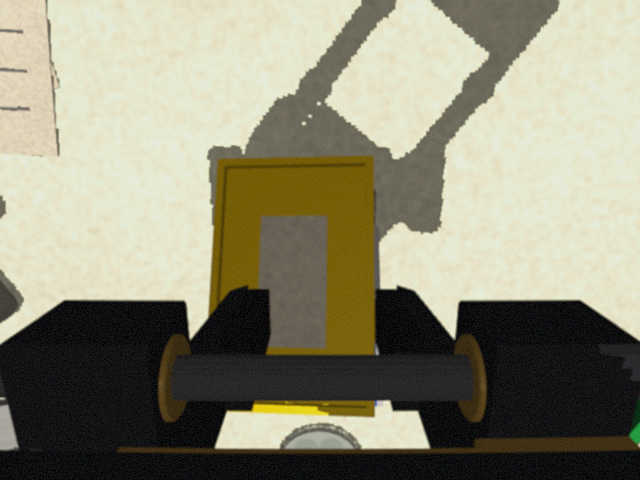

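View pics/t5.png

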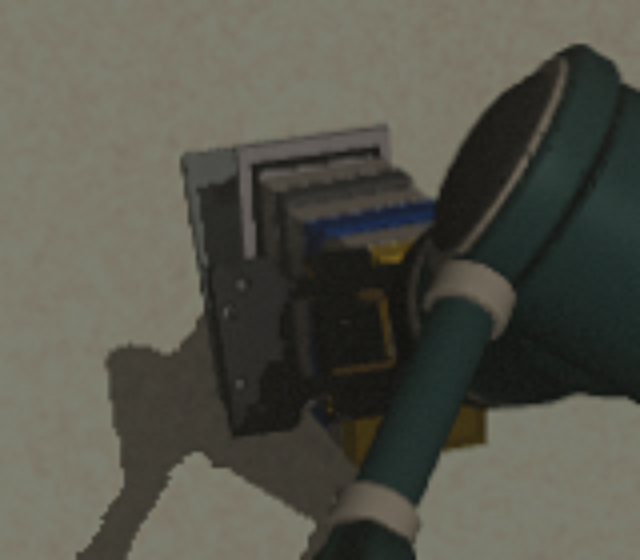

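```bash

python3 - <<'E'
from h import *
np.set_printoptions(precision=1,suppress=True)
cs=eyes.calibration("scene")
p=np.array([.4807,-.2693,.217]);tx=np.array([-.113,.9936,0])
for z in (.19,.20,.21,.22,.23):
  print(z,[proj(cs,p*[1,1,0]+[0,0,z]+s*tx*w)[0] for s in (-1,1) for w in (.044,.06)])
c=eyes.calibration("wrist");o=-c["R"].T@c["t"];print(np.round(o,4),np.round(c["R"][2],3))
q=arm.get_obs()["position"];print(q, arm.get_obs()["opening"])
for z in (0.025,.015,0,-.015):
  print(z,[proj(c,q-[0,0,z]+s*tx*.044)[0] for s in (-1,1)])
# lid
n=np.array([-.4197,-.0493,.906])
E
```

```text
0.19 [array([137. , 238.3]), array([128.8, 242. ]), array([179.8, 219.2]), array([187.1, 215.9])]
0.2 [array([135.8, 233.8]), array([127.6, 237.4]), array([178.9, 214.7]), array([186.3, 211.4])]
0.21 [array([134.6, 229.1]), array([126.3, 232.8]), array([178. , 210.2]), array([185.4, 206.9])]
0.22 [array([133.4, 224.5]), array([125. , 228.1]), array([177.1, 205.6]), array([184.6, 202.4])]
0.23 [array([132.2, 219.7]), array([123.7, 223.3]), array([176.2, 201. ]), array([183.7, 197.8])]
[ 0.4 -0.3  0.3] [ 0.3  0.  -1. ]
[ 0.5 -0.3  0.2] 0.3425077965782989
0.025 [array([223.4, 277.9]), array([418.9, 278. ])]
0.015 [array([218.2, 285.9]), array([424. , 286.1])]
0 [array([209.4, 299.7]), array([432.6, 299.9])]
-0.015 [array([199., 316.]), array([442.8, 316.2])]
```

```bash

python3 - <<'E'
from h import *
w3=cv2.imread("pics/w3.png");w5=cv2.imread("pics/w5.png")
g=lambda a:np.uint8(255*(a/255.)**.5)
cv2.imwrite("pics/z1.png",np.vstack([cv2.resize(g(w3[260:420,100:500]),None,fx=1.8,fy=1.8),cv2.resize(g(w5[260:420,100:500]),None,fx=1.8,fy=1.8)]))
s3=cv2.imread("pics/s3.png");s4=cv2.imread("pics/s4.png")
cv2.imwrite("pics/z2.png",np.hstack([g(s3[:,:400]),g(s4[:,:400])]))
E
```

```text
(no output)
```

View pics/z1.png

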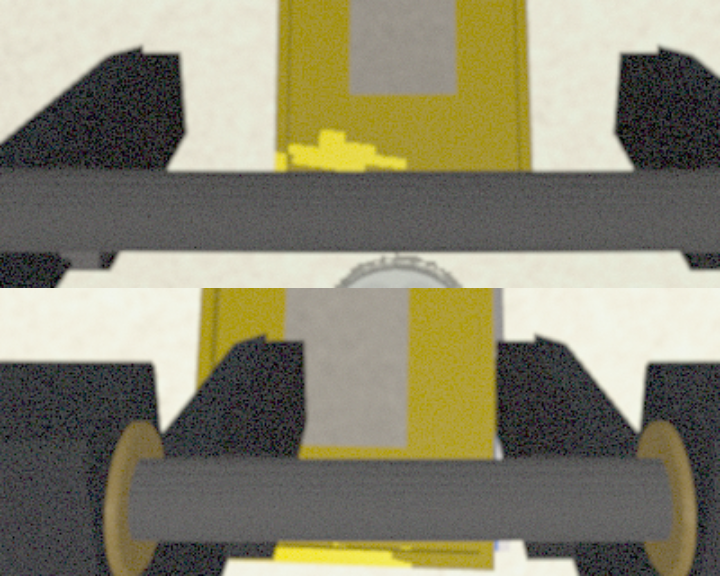

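View pics/z2.png

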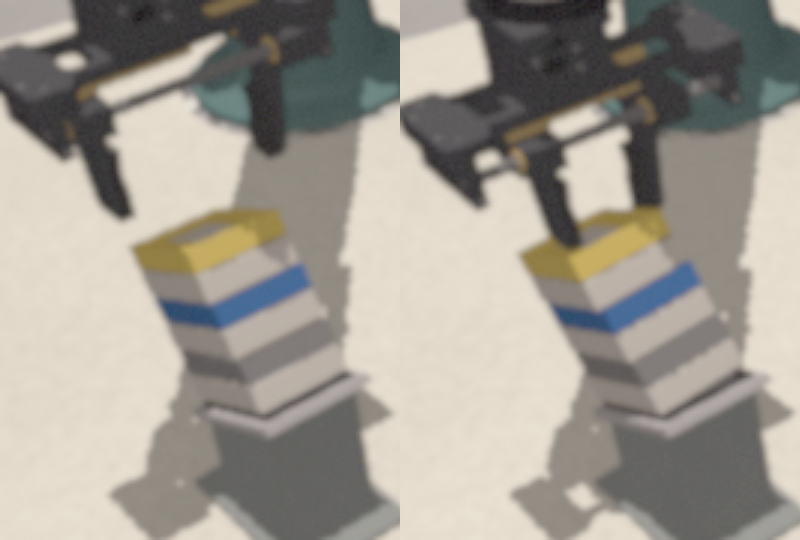

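```bash
python3 -m creep '{"travel":[[0,0,-0.006],[0,0,-0.01],[0,0,-0.015],[0,0,-0.02],[0,0,0],[0,0,0],[0,0,0]],"turn":[0,0,0,0,0,0,0],"claw":[0.3,0.3,0.3,0.3,-1,-1,-1]}'
python3 - <<'E'
from h import *
import pickle
pickle.dump(eyes.calibration("wrist"),open("w6.pkl","wb"))
cv2.imwrite("pics/w6.png",eyes.get_image("wrist"));s=eyes.get_image("scene");cv2.imwrite("pics/s6f.png",s)
cv2.imwrite("pics/s6.png",cv2.resize(s[150:330,90:280],None,fx=3,fy=3))
E
```

```text
clock: 7.0
position: [0.4799, -0.2685, 0.2361]
tcp_rot: [-3.141, -0.0, 1.684]
wrist_force: [0.4, -0.2, -0.3]
opening: 0.597
```

View pics/w6.png

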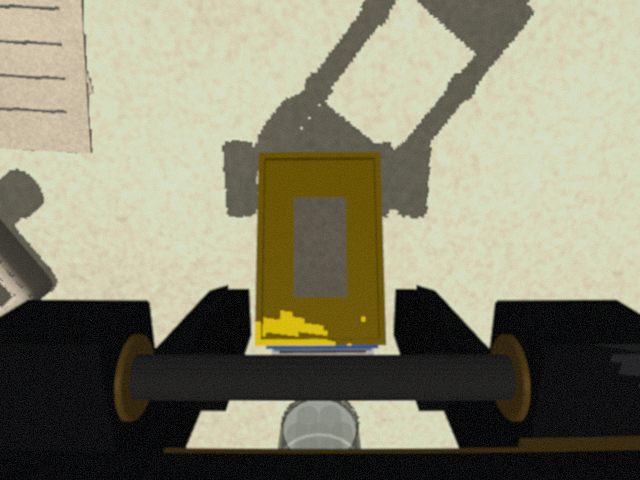

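View pics/s6.png

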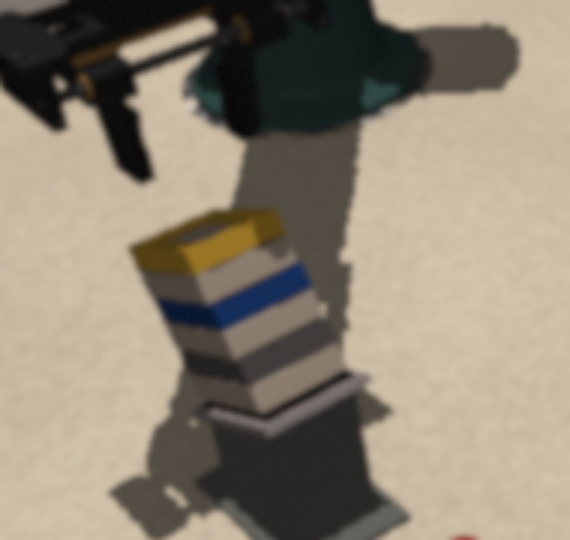

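```bash

python3 - <<'E'
from h import *
import pickle
np.set_printoptions(precision=1,suppress=True)
c=pickle.load(open("w6.pkl","rb"));q=np.array([.4799,-.2685,.2361]);tx=np.array([-.113,.9936,0]);ty=np.array([.9936,.113,0])
for z in (.025,.01,0,-.01,-.015,-.02):
  print(z,[proj(c,q-[0,0,z]-tx*.044+ty*y)[0] for y in (-.011,-.009,0)])
cs=eyes.calibration("scene");q=np.array([.4807,-.2693,.217])
for z in (.025,.01,0,-.01,-.015,-.02):
  print(z,[proj(cs,q-[0,0,z]-tx*x+ty*y)[0] for x in (.044,.052) for y in (-.009,.009)],proj(cs,q-[0,0,z]+tx*.048)[0])
# where camera sits in tool
o=-c["R"].T@c["t"]; print((o-[.4799,-.2685,.2361])*1000)
E
grep -n . /dev/null; python3 - <<'E'
import cv2,numpy as np
a=cv2.imread("pics/s3.png")
print(a.shape)
E
```

```text
0.025 [array([222. , 254.5]), array([222.3, 258.8]), array([223.5, 277.9])]
0.01 [array([213.8, 265.2]), array([214.1, 269.8]), array([215.5, 290.3])]
0 [array([207.5, 273.3]), array([207.9, 278.2]), array([209.5, 299.7])]
-0.01 [array([200.5, 282.4]), array([201. , 287.5]), array([202.8, 310.2])]
-0.015 [array([196.7, 287.4]), array([197.2, 292.7]), array([199.1, 315.9])]
-0.02 [array([192.6, 292.7]), array([193.1, 298.1]), array([195.2, 322.1])]
0.025 [array([134.4, 235.3]), array([139.3, 239.5]), array([130.3, 237.2]), array([135.1, 241.4])] [181.5 217.5]
0.01 [array([132.5, 228.5]), array([137.5, 232.6]), array([128.4, 230.3]), array([133.3, 234.5])] [180.1 210.7]
0 [array([131.3, 223.8]), array([136.3, 227.9]), array([127.2, 225.6]), array([132.1, 229.8])] [179.2 206.2]
-0.01 [array([130.1, 219.1]), array([135.1, 223.2]), array([125.9, 220.9]), array([130.8, 225. ])] [178.3 201.6]
-0.015 [array([129.5, 216.7]), array([134.4, 220.8]), array([125.3, 218.5]), array([130.2, 222.6])] [177.9 199.3]
-0.02 [array([128.8, 214.3]), array([133.8, 218.4]), array([124.6, 216.1]), array([129.6, 220.2])] [177.4 196.9]
[-66.3  -7.1 157.8]
(540, 570, 3)
```

```bash
python3 -m creep '{"travel":[[0,0,0],[0,0,0],[0,0,0],[0,0,0.02],[0,0,0.02],[0,0,0.02],[0,0,0.015],[0,0,0.01],[0,0,0],[0,0,0]],"turn":[0,0,0,0,0,0,0,0,0,0],"claw":[-1,-1,-1,-1,-1,-1,-1,-1,-1,-1]}'
python3 - <<'E'
from h import *
cv2.imwrite("pics/w7.png",eyes.get_image("wrist"));s=eyes.get_image("scene")
cv2.imwrite("pics/s7.png",cv2.resize(s[150:330,90:280],None,fx=3,fy=3))
E
```

```text
clock: 8.1
position: [0.4806, -0.2689, 0.152]
tcp_rot: [3.141, 0.0, 1.684]
wrist_force: [0.3, 0.0, 0.6]
opening: 1.002
```

View pics/w7.png

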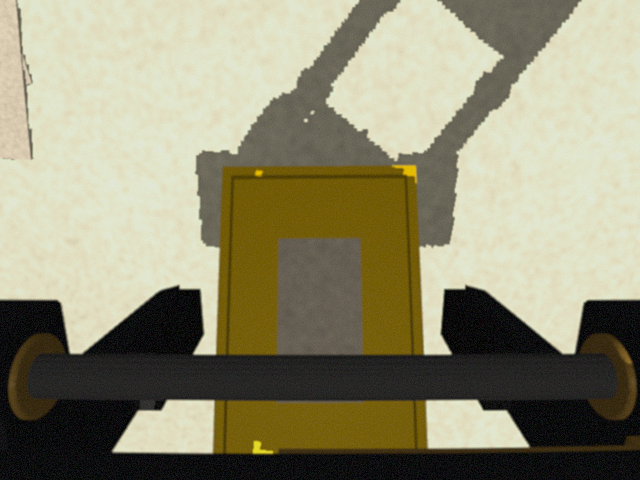

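View pics/s7.png

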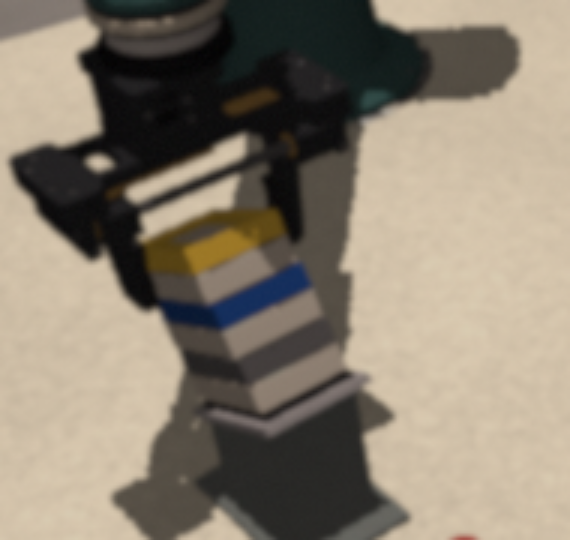

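```bash
python3 -m creep '{"travel":[[0,0,-0.002],[0,0,0],[0,0,0],[0,0,0],[0,0,0],[0,0,0],[0,0,0]],"turn":[0,0,0,0,0,0,0],"claw":[-1,1,1,1,1,1,1]}'
python3 - <<'E'
from h import *
cv2.imwrite("pics/w8.png",eyes.get_image("wrist"));s=eyes.get_image("scene")
cv2.imwrite("pics/s8.png",cv2.resize(s[150:330,90:280],None,fx=3,fy=3))
o=arm.get_obs();print(o["opening"],o["wrist_force"])
E
```

```text
clock: 8.9
position: [0.4803, -0.2689, 0.1538]
tcp_rot: [3.141, 0.0, 1.684]
wrist_force: [-0.1, -0.6, 1.6]
opening: 0.702
0.7000783299629441 [-0.24427177 -1.3368679   2.20432593]
```

View pics/s8.png

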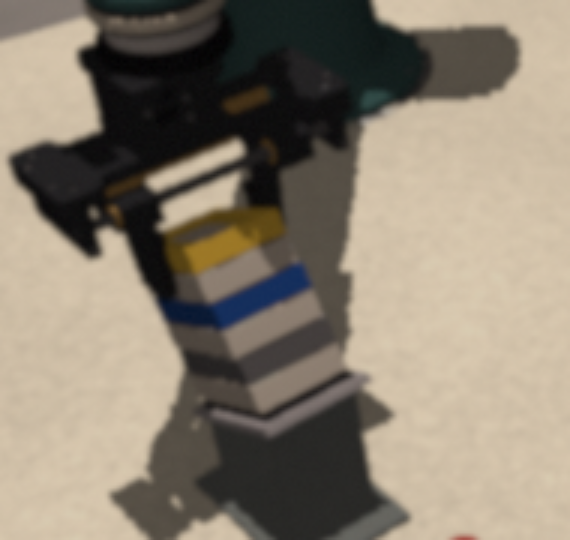

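```bash
python3 -m creep '{"travel":[[0,-0.0013,-0.0027],[0,-0.0021,-0.0045],[0,-0.0042,-0.009],[0,-0.0063,-0.0136],[0,-0.0063,-0.0136],[0,0,-0.02],[0,0,0]],"turn":[0,0,0,0,0,0,0],"claw":[1,1,1,1,1,1,1]}'
python3 - <<'E'
from h import *
s=eyes.get_image("scene");t=eyes.get_image("top")
cv2.imwrite("pics/s9.png",np.hstack([cv2.resize(s[130:330,90:240],None,fx=3,fy=3),cv2.resize(eyes.get_image("wrist"),(480,360))[:,:] if 0 else cv2.resize(t[190:340,400:520],(450,600))[:600]]) )
o=arm.get_obs();print(o["opening"],o["wrist_force"])
E
```

```text
clock: 9.7
position: [0.4617, -0.2724, 0.2215]
tcp_rot: [3.136, 0.005, 1.684]
wrist_force: [0.5, -0.8, -1.9]
opening: 0.702
0.6996238783928973 [-1.05980146  0.2656801  -2.28171527]
```

View pics/s9.png

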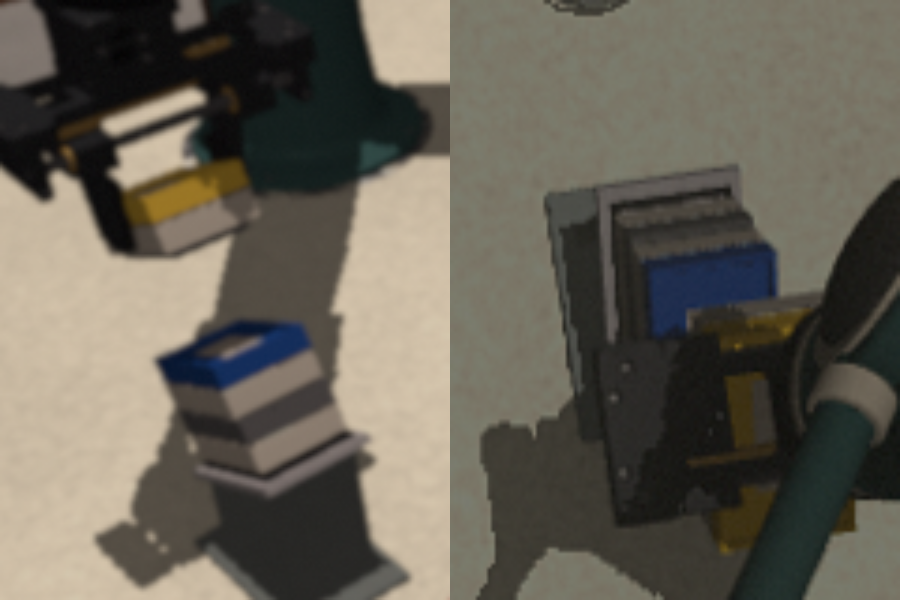

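```bash
python3 -m creep '{"travel":[[0.02,0.002,0],[0.035,0.004,0],[0.035,0.004,0],[0.035,0.004,0],[0.035,0.004,0],[0.035,0.004,0],[0.035,0.004,0],[0.02,0.0025,0],[0.018,0.002,0.01],[0,0,0.03],[0,0,0.03],[0,0,0.03]],"turn":[0,0,0,0,0,0,0,0,0,0,0,0],"claw":[1,1,1,1,1,1,1,1,1,1,1,1]}'
python3 -m creep '{"travel":[[0,0,0.03],[0,0,0.03],[0,0,0],[0,0,0]],"turn":[0,0,0,0],"claw":[1,1,1,1]}'
python3 - <<'E'
from h import *
s=eyes.get_image("scene");cv2.imwrite("pics/s10f.png",s)
cv2.imwrite("pics/s10.png",cv2.resize(s[120:320,180:380],None,fx=3,fy=3))
o=arm.get_obs();print(o["opening"],o["wrist_force"])
E
```

```text
clock: 11.0
position: [0.4594, -0.0008, 0.1153]
tcp_rot: [-3.141, -0.0, 1.685]
wrist_force: [0.1, -0.6, -1.7]
opening: 0.7
clock: 11.4
position: [0.4591, -0.0012, 0.0563]
tcp_rot: [-3.139, -0.0, 1.684]
wrist_force: [0.1, 0.1, -0.4]
opening: 0.698
0.6960524200596495 [ 0.49790432 -0.46855929 -1.69381269]
```

View pics/s10.png

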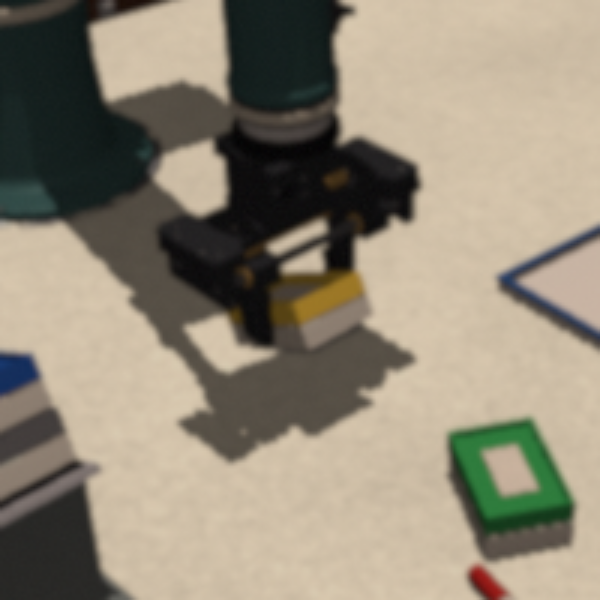

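```bash
python3 -m creep '{"travel":[[0,0,0.015],[0,0,0.013],[0,0,0.004],[0,0,0]],"turn":[0,0,0,0],"claw":[1,1,1,1]}'
python3 -m creep '{"travel":[[0,0,0.004],[0,0,0.003],[0,0,0]],"turn":[0,0,0],"claw":[1,1,1]}'
```

```text
clock: 11.85
position: [0.46, -0.0012, 0.0249]
tcp_rot: [-3.141, -0.0, 1.684]
wrist_force: [-0.1, -0.4, -1.9]
opening: 0.704
clock: 12.15
position: [0.4601, -0.0012, 0.0178]
tcp_rot: [-3.141, -0.0, 1.684]
wrist_force: [-0.7, -1.1, -2.2]
opening: 0.7
```

```bash
python3 -m creep '{"travel":[[0,0.001,0.002],[0,0.001,0.002],[0,0,0]],"turn":[0,0,0],"claw":[1,1,1]}'
python3 -m creep '{"travel":[[0,0.002,0.002],[0,0.002,0.002],[0,0,0]],"turn":[0,0,0],"claw":[1,1,1]}'
python3 - <<'E'
from h import *
s=eyes.get_image("scene")
cv2.imwrite("pics/s11.png",cv2.resize(s[160:300,210:350],None,fx=4,fy=4))
o=arm.get_obs();print(o["opening"],o["wrist_force"],o["torque"])
E
```

```text
clock: 12.45
position: [0.4629, -0.001, 0.0146]
tcp_rot: [3.141, 0.0, 1.684]
wrist_force: [-1.1, 0.8, 3.4]
opening: 0.697
clock: 12.75
position: [0.4671, -0.0006, 0.0107]
tcp_rot: [3.141, 0.0, 1.684]
wrist_force: [-0.2, 1.2, 4.4]
opening: 0.699
0.7001345980968309 [-0.68103753 -1.42870542  4.07274772] [-0.02737072  0.33105782  0.03698935]
```

View pics/s11.png

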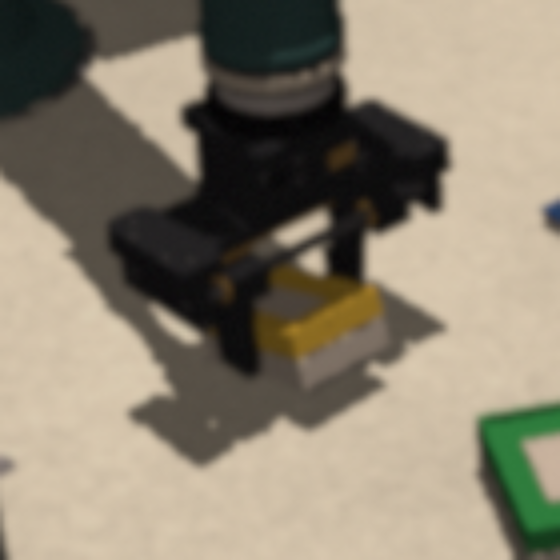

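```bash
python3 -m creep '{"travel":[[0,0.002,0.002],[0,0.002,0.002],[0,0.002,0.0015],[0,0.002,0.001],[0,0,0]],"turn":[0,0,0,0,0],"claw":[1,1,1,1,1]}'
python3 -m creep '{"travel":[[0,0.001,0.001],[0,0.001,0.001],[0,0,0]],"turn":[0,0,0],"claw":[1,1,1]}'
```

```text
clock: 13.3
position: [0.4737, 0.0003, 0.0032]
tcp_rot: [-3.14, -0.0, 1.684]
wrist_force: [-3.0, -1.4, 3.8]
opening: 0.704
clock: 13.6
position: [0.4759, 0.0007, 0.0012]
tcp_rot: [-3.141, -0.0, 1.684]
wrist_force: [-1.7, -0.3, 3.4]
opening: 0.701
```

```bash

python3 - <<'E'
from h import *
s=eyes.get_image("scene")
cv2.imwrite("pics/s12.png",cv2.resize(s[160:300,210:350],None,fx=4,fy=4))
o=arm.get_obs();print(o["opening"],o["wrist_force"],o["torque"])
E
```

```text
0.7011032309353792 [-1.46040585 -0.87059557  2.62324885] [-0.05114355  0.59486153 -0.0182249 ]
```

View pics/s12.png

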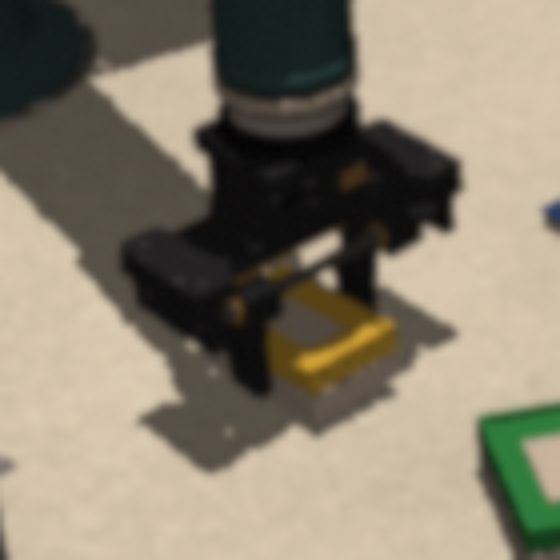

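```bash
python3 -m creep '{"travel":[[0,0.001,0.001],[0,0,0]],"turn":[0,0],"claw":[1,1]}'
python3 -m creep '{"travel":[[0,0.001,0.001],[0,0,0]],"turn":[0,0],"claw":[1,1]}'
python3 -m creep '{"travel":[[0,0.0,0.001],[0,0,0]],"turn":[0,0],"claw":[1,1]}'
```

```text
clock: 13.85
position: [0.4771, 0.0008, 0.0004]
tcp_rot: [-3.141, -0.0, 1.684]
wrist_force: [-2.5, -0.5, 4.2]
opening: 0.701
clock: 14.05
position: [0.4782, 0.0009, -0.0006]
tcp_rot: [3.142, -0.0, 1.684]
wrist_force: [-2.7, 0.7, 3.4]
opening: 0.7
clock: 14.25
position: [0.4786, 0.0009, -0.0013]
tcp_rot: [3.141, -0.0, 1.684]
wrist_force: [-2.0, -0.3, 3.3]
opening: 0.701
```

```bash
python3 -m creep '{"travel":[[0,0.0,0.001],[0,0,0]],"turn":[0,0],"claw":[1,1]}'
python3 -m creep '{"travel":[[0,0.0,0.001],[0,0,0]],"turn":[0,0],"claw":[1,1]}'
python3 - <<'E'
from h import *
s=eyes.get_image("scene")
cv2.imwrite("pics/s13.png",cv2.resize(s[180:300,220:340],None,fx=5,fy=5))
E
```

```text
clock: 14.45
position: [0.4789, 0.0009, -0.0018]
tcp_rot: [3.14, -0.0, 1.684]
wrist_force: [-2.3, 1.2, 8.2]
opening: 0.703
clock: 14.65
position: [0.4789, 0.0009, -0.0018]
tcp_rot: [3.141, -0.0, 1.684]
wrist_force: [-6.3, 1.3, 16.9]
opening: 0.701
```

View pics/s13.png

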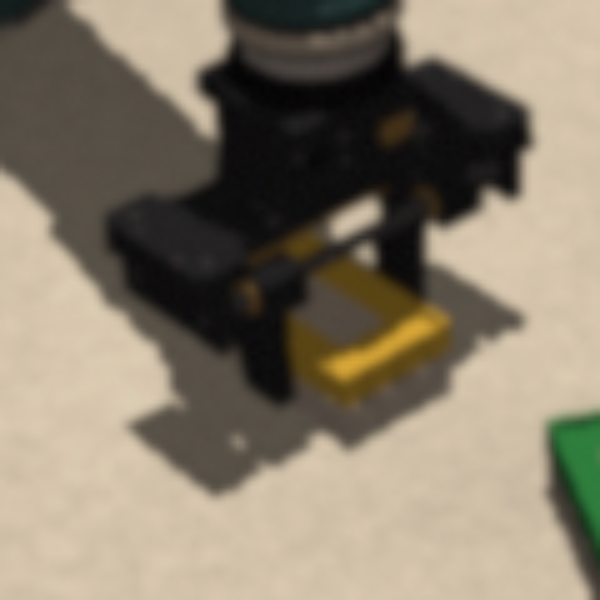

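```bash
python3 -m creep '{"travel":[[0,0,-0.001],[0,0,0],[0,0,0],[0,0,0],[0,0,-0.02],[0,0,-0.04],[0,0,-0.045],[0,0,-0.045],[0,0,-0.045],[0,0,-0.045],[0,0,-0.045],[0,0,0]],"turn":[0,0,0,0,0,0,0,0,0,0,0,0],"claw":[-1,-1,-1,-1,-1,-1,-1,-1,-1,-1,-1,-1]}'
python3 - <<'E'
from h import *
import pickle
pickle.dump(eyes.calibration("wrist"),open("w14.pkl","wb"))
w=eyes.get_image("wrist");s=eyes.get_image("scene");t=eyes.get_image("top")
cv2.imwrite("pics/w14.png",w);cv2.imwrite("pics/s14f.png",s);cv2.imwrite("pics/t14f.png",t)
cv2.imwrite("pics/s14.png",np.hstack([cv2.resize(s[180:330,110:340],None,fx=2.5,fy=2.5)]))
E
```

```text
clock: 15.9
position: [0.4822, 0.0006, 0.2902]
tcp_rot: [3.128, 0.002, 1.684]
wrist_force: [1.0, -0.6, 1.1]
opening: 1.0
```

View pics/s14.png

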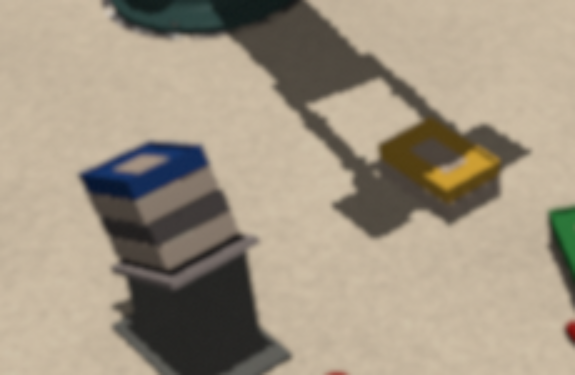

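View pics/w14.png

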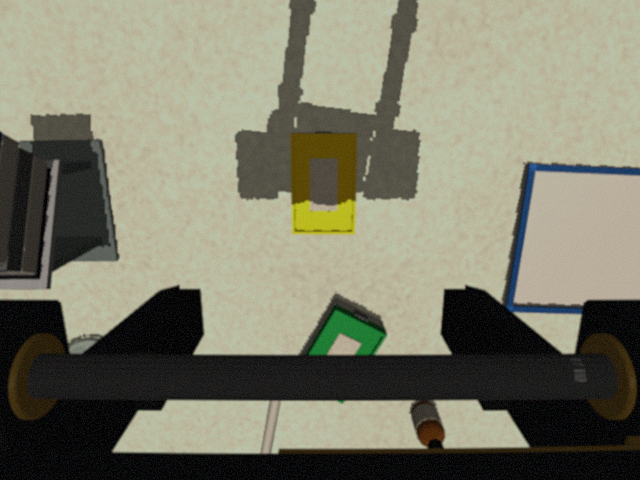

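```bash
python3 -m creep '{"travel":[[-0.02,-0.003,0],[-0.035,-0.0055,0],[-0.035,-0.0055,0],[-0.035,-0.0055,0],[-0.035,-0.0055,0],[-0.035,-0.0055,0],[-0.035,-0.0055,0],[-0.02,-0.004,0],[-0.017,-0.002,0],[0,0,0],[0,0,0]],"turn":[0,0,0,0,0,0,0,0,0,0,0],"claw":[-1,-1,-1,-1,-1,-1,-1,-1,-1,-1,-1]}'
python3 - <<'E'
from h import *
import pickle
np.set_printoptions(precision=4,suppress=True)
print(plane(pickle.load(open("w14.pkl","rb")),[(291,132),(356,132),(354,233),(294,233)],.04))
pickle.dump(eyes.calibration("wrist"),open("w15.pkl","wb"))
w=eyes.get_image("wrist")
cv2.imwrite("pics/w15.png",w)
E
```

```text
clock: 17.15
position: [0.4661, -0.2685, 0.2811]
tcp_rot: [-3.14, -0.002, 1.684]
wrist_force: [0.9, 0.2, 0.2]
opening: 1.001
[[ 0.4291 -0.0345  0.04  ]
 [ 0.4224  0.0248  0.04  ]
 [ 0.5176  0.0357  0.04  ]
 [ 0.5242 -0.0225  0.04  ]]
```

View pics/w15.png

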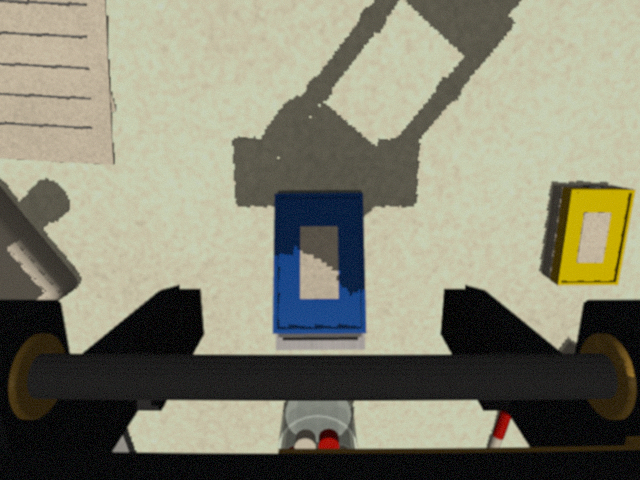

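```bash

python3 - <<'E'
from h import *
import pickle
np.set_printoptions(precision=4,suppress=True)
cw=pickle.load(open("w15.pkl","rb"));cs=eyes.calibration("scene")
P=[]
for a,b in zip([(275,191),(363,191),(365.5,333),(274,333)],[(142.8,250.8),(170.8,236.8),(191.2,239.6),(164.8,256)]):
    X,r=tri([(cw,a),(cs,b)]);P.append(X);print(X,np.round(r,4))
P=np.array(P);print(P.mean(0))
n=np.array([-.4197,-.0493,.906]);u=np.array([.900,.106,.423])
print("pred",np.array([.472,-.269,.189])-.036*n,"to +.004u",np.array([.472,-.269,.189])-.036*n+.004*u)
# label centre on ray at predicted height
c=np.mean([(300,226),(338,226),(340,299),(299,299)],0)
print([plane(cw,[c],z)[0] for z in (.153,.158)])
E
```

```text
[ 0.4492 -0.3015  0.1347] [0.002 0.002]
[ 0.4418 -0.2401  0.136 ] [0.0015 0.0015]
[ 0.5304 -0.2312  0.1764] [0.0002 0.0002]
[ 0.5403 -0.2902  0.1717] [0.0024 0.0024]
[ 0.4904 -0.2658  0.1547]
pred [ 0.4871 -0.2672  0.1564] to +.004u [ 0.4907 -0.2668  0.1581]
[array([ 0.4921, -0.267 ,  0.153 ]), array([ 0.4905, -0.2671,  0.158 ])]
```

```bash
python3 -m creep '{"travel":[[-0.002,0.0167,0],[0,0.016,0.01],[0,0,0.03],[0,0,0.03],[0,0,0.03],[0,0,0.025],[0,0,0.02],[0,0,0.01],[0,0,0.004],[0,0,0],[0,0,0]],"turn":[0,0,0,0,0,0,0,0,0,0,0],"claw":[-1,-1,-1,-1,-1,-1,-1,-1,-1,-1,-1]}'
python3 - <<'E'
from h import *
cv2.imwrite("pics/w16.png",eyes.get_image("wrist"));s=eyes.get_image("scene")
cv2.imwrite("pics/s16.png",cv2.resize(s[170:320,110:260],None,fx=4,fy=4))
E
```

```text
clock: 18.3
position: [0.5003, -0.2678, 0.1248]
tcp_rot: [3.14, 0.001, 1.684]
wrist_force: [0.1, 0.4, 0.3]
opening: 0.999
```

View pics/w16.png

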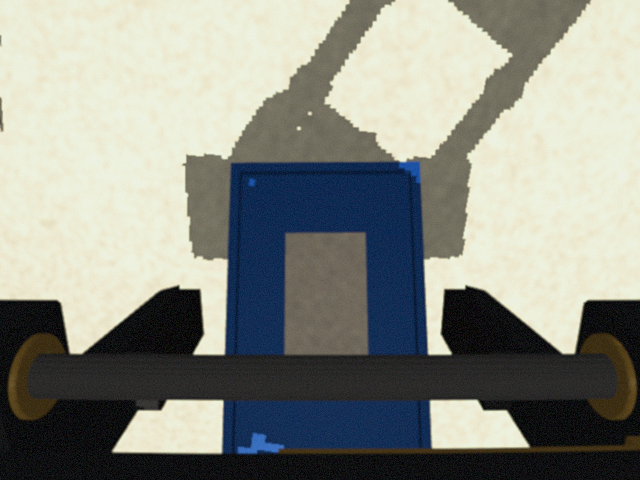

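View pics/s16.png

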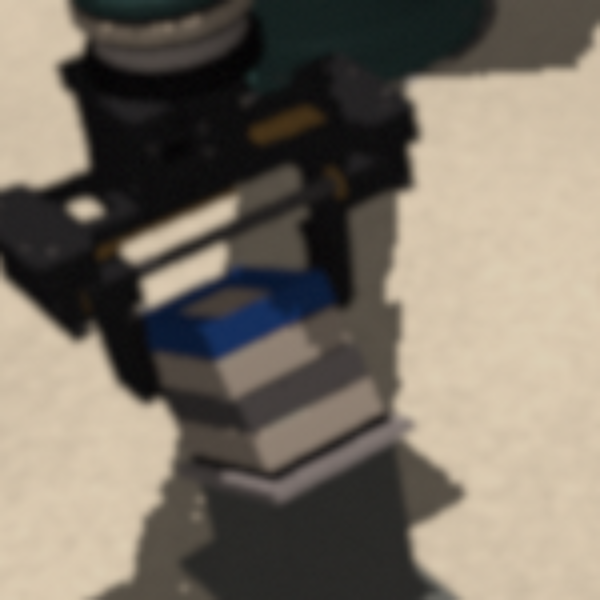

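```bash
python3 -m creep '{"travel":[[0.001,0,0.003],[0,0,0],[0,0,0],[0,0,0],[0,0,0],[0,0,0],[0,0,0]],"turn":[0,0,0,0,0,0,0],"claw":[-1,-1,1,1,1,1,1]}'
python3 - <<'E'
from h import *
s=eyes.get_image("scene")
cv2.imwrite("pics/s17.png",cv2.resize(s[170:320,110:260],None,fx=4,fy=4))
o=arm.get_obs();print(o["opening"],o["wrist_force"],o["position"])
E
```

```text
clock: 19.1
position: [0.4991, -0.2666, 0.1206]
tcp_rot: [-3.142, 0.0, 1.684]
wrist_force: [-0.1, -1.1, -0.2]
opening: 0.702
0.6997541925363427 [-0.19115774 -0.4027043   0.50326069] [ 0.49913872 -0.26660534  0.12054338]
```

View pics/s17.png

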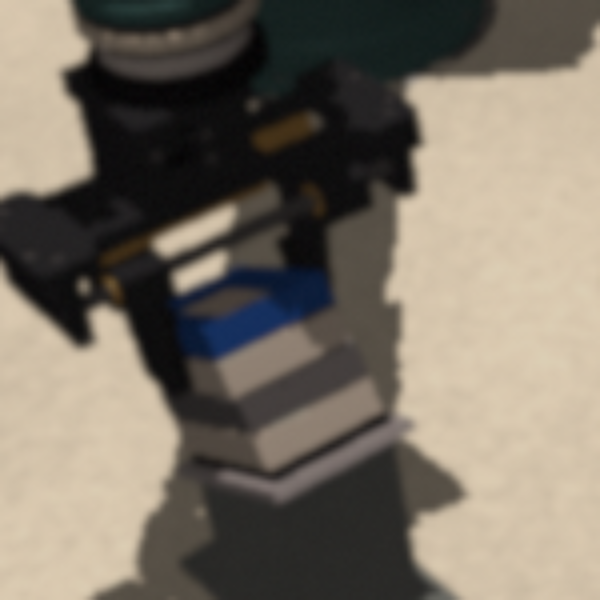

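```bash
python3 -m creep '{"travel":[[0,0,0],[0,0,0],[0,0,-0.003],[0,0,0],[0,0,0],[0,0,0],[0,0,0],[0,0,0]],"turn":[0,0,0,0,0,0,0,0],"claw":[-1,-1,-1,1,1,1,1,1]}'
python3 -m creep '{"travel":[[0,-0.0013,-0.0027],[0,-0.0021,-0.0045],[0,-0.0042,-0.009],[0,-0.0063,-0.0136],[0,-0.0063,-0.0136],[0,0,-0.02],[0,0,0]],"turn":[0,0,0,0,0,0,0],"claw":[1,1,1,1,1,1,1]}'
python3 - <<'E'
from h import *
s=eyes.get_image("scene")
cv2.imwrite("pics/s18.png",cv2.resize(s[170:320,110:260],None,fx=4,fy=4))
o=arm.get_obs();print(o["opening"],o["wrist_force"],o["position"])
E
```

```text
clock: 19.95
position: [0.4991, -0.2666, 0.1235]
tcp_rot: [-3.142, 0.0, 1.684]
wrist_force: [-0.6, -0.5, 0.2]
opening: 0.7
clock: 20.65
position: [0.4807, -0.2703, 0.1914]
tcp_rot: [3.136, 0.005, 1.684]
wrist_force: [0.1, -0.1, -2.0]
opening: 0.703
0.6985800295842727 [-0.04992392 -0.70093023 -2.74038287] [ 0.48013231 -0.26985215  0.18971241]
```

View pics/s18.png

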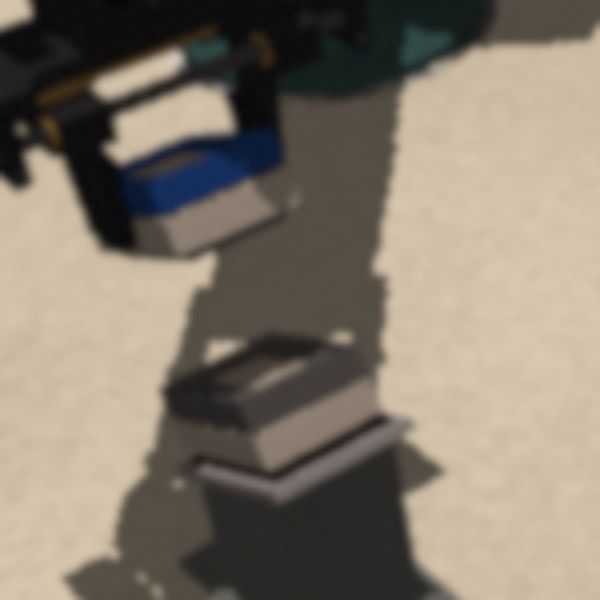

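```bash

python3 - <<'E'
from h import *
np.set_printoptions(precision=4,suppress=True)
ct=eyes.calibration("top");cs=eyes.calibration("scene")
T=cv2.imread("pics/top0.png");S=cv2.imread("pics/scene0.png")
cv2.imwrite("pics/d.png",np.hstack([cv2.resize(T[230:330,125:235],None,fx=3.5,fy=3.5),cv2.resize(S[180:280,340:450],None,fx=3.5,fy=3.5)]))
E
```

```text
(no output)
```

View pics/d.png

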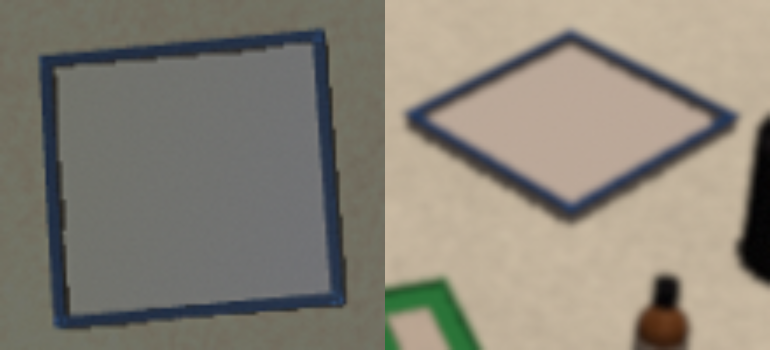

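```bash

python3 - <<'E'
from h import *
np.set_printoptions(precision=4,suppress=True)
ct=eyes.calibration("top");cs=eyes.calibration("scene")
a=np.array([(40,57),(325,32),(343,303),(58,327)])/3.5+[125,230]
b=np.array([(737,117),(408,117),(570,32),(570,212)]) # placeholders
P=plane(ct,a,.013);print(P,P.mean(0));e=P[1]-P[0];print(np.degrees(np.arctan2(-e[1],e[0])),np.linalg.norm(e),np.linalg.norm(P[3]-P[0]))
# scene: +x+y right? project P
q=proj(cs,P);print(q)
s=np.array([(352,117),(23,117),(185,32),(185,212)])/3.5+[340,180];print(s,plane(cs,s,.013))
m=[np.argmin(np.linalg.norm(s-x,axis=1)) for x in q]
print(np.array([tri([(ct,a[i]),(cs,s[m[i]])])[0] for i in range(4)]))
E
```

```text
[[0.5784 0.3868 0.013 ]
 [0.5908 0.2153 0.013 ]
 [0.432  0.2038 0.013 ]
 [0.419  0.3725 0.013 ]] [0.5051 0.2946 0.013 ]
85.87778649955318 0.17202307909533968 0.16010561006009244
[[439.7786 212.2657]
 [391.1283 239.7004]
 [344.1607 211.6917]
 [391.3654 188.028 ]]
[[440.5714 213.4286]
 [346.5714 213.4286]
 [392.8571 189.1429]
 [392.8571 240.5714]] [[0.5833 0.3845 0.013 ]
 [0.4418 0.2036 0.013 ]
 [0.4256 0.3717 0.013 ]
 [0.5958 0.2161 0.013 ]]
[[0.5793 0.3885 0.0092]
 [0.5922 0.2172 0.0101]
 [0.4335 0.207  0.0069]
 [0.4199 0.3751 0.0087]]
```

```bash
python3 -m creep '{"travel":[[0,0,-0.03],[0.01,0.001,-0.03],[0.03,0.004,0],[0.04,0.0055,0],[0.04,0.0055,0],[0.04,0.0055,0],[0.04,0.0055,0],[0.04,0.0055,0],[0.04,0.0055,0],[0.04,0.0055,0],[0.04,0.0055,0],[0.04,0.0055,0]],"turn":[0,0,0,0,0,0,0,0,0,0,0,0],"claw":[1,1,1,1,1,1,1,1,1,1,1,1]}'
python3 -m creep '{"travel":[[0.04,0.0055,0],[0.04,0.0055,0],[0.04,0.0055,0],[0.03,0.0045,0],[0.01,0.002,0],[0,0,0.01],[0,0,0.03],[0,0,0.03],[0,0,0.03],[0,0,0.03],[0,0,0.02],[0,0,0]],"turn":[0,0,0,0,0,0,0,0,0,0,0,0],"claw":[1,1,1,1,1,1,1,1,1,1,1,1]}'
```

```text
clock: 21.9
position: [0.4872, 0.1362, 0.2461]
tcp_rot: [-3.141, 0.0, 1.684]
wrist_force: [-0.4, -0.4, -1.9]
opening: 0.708
clock: 23.1
position: [0.4894, 0.2927, 0.0921]
tcp_rot: [-3.133, 0.004, 1.683]
wrist_force: [-0.3, -0.4, -2.7]
opening: 0.702
```

```bash
python3 -m creep '{"travel":[[0.003,0.004,0.02],[0,0,0.02],[0,0,0.014],[0,0,0.007],[0,0,0]],"turn":[0,0,0,0,0],"claw":[1,1,1,1,1]}'
python3 - <<'E'
from h import *
s=eyes.get_image("scene")
cv2.imwrite("pics/s19.png",cv2.resize(s[130:270,320:460],None,fx=4,fy=4))
o=arm.get_obs();print(o["opening"],o["wrist_force"],o["position"])
E
```

```text
clock: 23.6
position: [0.4959, 0.299, 0.0352]
tcp_rot: [-3.14, 0.001, 1.684]
wrist_force: [-0.1, 0.6, -1.8]
opening: 0.702
0.7037248030370566 [ 0.0124165  -0.63231724 -1.93843554] [0.49651315 0.29947046 0.03607044]
```

View pics/s19.png

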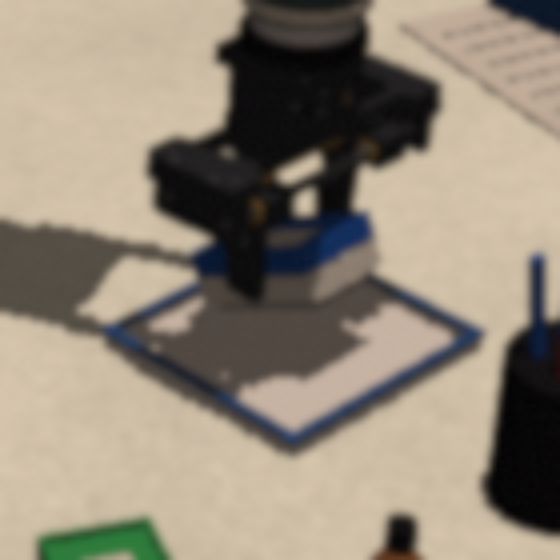

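```bash
python3 -m creep '{"travel":[[0,0,0.006],[0,0,0.005],[0,0,0.002],[0,0,0]],"turn":[0,0,0,0],"claw":[1,1,1,1]}'
python3 -m creep '{"travel":[[0,0.001,0.002],[0,0.002,0.002],[0,0.002,0.002],[0,0,0]],"turn":[0,0,0,0],"claw":[1,1,1,1]}'
```

```text
clock: 24.05
position: [0.4961, 0.2997, 0.0225]
tcp_rot: [-3.141, 0.0, 1.684]
wrist_force: [0.3, -0.0, -2.2]
opening: 0.699
clock: 24.45
position: [0.5018, 0.3005, 0.0173]
tcp_rot: [3.141, -0.0, 1.684]
wrist_force: [-2.0, -0.6, 4.6]
opening: 0.701
```

Contact at about 0.020; continue pivoting it flat.

```bash
python3 -m creep '{"travel":[[0,0.002,0.002],[0,0.002,0.002],[0,0.002,0.002],[0,0.002,0.002],[0,0.0015,0.0015],[0,0,0]],"turn":[0,0,0,0,0,0],"claw":[1,1,1,1,1,1]}'
python3 -m creep '{"travel":[[0,0.001,0.0015],[0,0.001,0.0015],[0,0,0]],"turn":[0,0,0],"claw":[1,1,1]}'
python3 -m creep '{"travel":[[0,0.001,0.001],[0,0,0]],"turn":[0,0],"claw":[1,1]}'
```

```text
clock: 25.05
position: [0.5108, 0.3015, 0.0069]
tcp_rot: [-3.141, -0.0, 1.684]
wrist_force: [-2.5, -0.2, 1.7]
opening: 0.701
clock: 25.35
position: [0.5127, 0.3017, 0.0041]
tcp_rot: [-3.141, 0.0, 1.684]
wrist_force: [-2.6, 0.7, 1.9]
opening: 0.701
clock: 25.55
position: [0.5137, 0.3017, 0.0032]
tcp_rot: [-3.141, 0.0, 1.684]
wrist_force: [-3.4, 0.2, 2.5]
opening: 0.697
```

```bash
python3 -m creep '{"travel":[[0,0,0.001],[0,0,0]],"turn":[0,0],"claw":[1,1]}'
python3 -m creep '{"travel":[[0,0,0.001],[0,0,0]],"turn":[0,0],"claw":[1,1]}'
python3 - <<'E'
from h import *
s=eyes.get_image("scene")
cv2.imwrite("pics/s20.png",cv2.resize(s[130:270,320:460],None,fx=4,fy=4))
E
```

```text
clock: 25.75
position: [0.5139, 0.3018, 0.003]
tcp_rot: [-3.142, 0.0, 1.684]
wrist_force: [-4.1, -1.5, 6.5]
opening: 0.7
clock: 25.95
position: [0.5139, 0.3017, 0.003]
tcp_rot: [-3.141, 0.0, 1.684]
wrist_force: [-7.0, -3.1, 14.3]
opening: 0.702
```

View pics/s20.png

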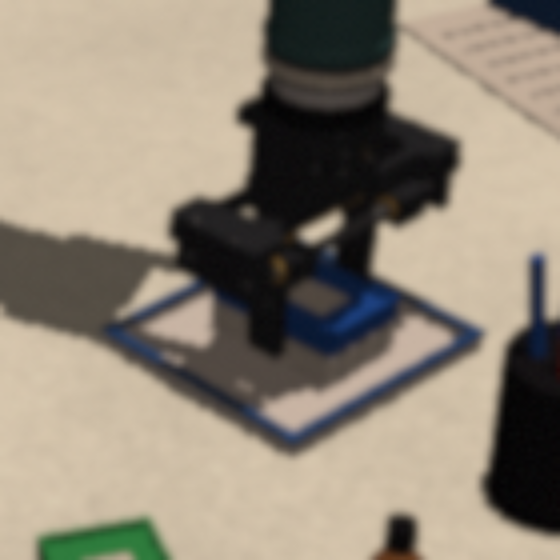

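```bash
python3 -m creep '{"travel":[[0,0,-0.001],[0,0,0],[0,0,0],[0,0,0],[0,0,-0.02],[0,0,-0.04],[0,0,-0.045],[0,0,-0.045],[0,0,-0.045],[-0.02,-0.003,-0.02],[-0.04,-0.009,0],[-0.04,-0.009,0]],"turn":[0,0,0,0,0,0,0,0,0,0,0,0],"claw":[-1,-1,-1,-1,-1,-1,-1,-1,-1,-1,-1,-1]}'
python3 -m creep '{"travel":[[-0.04,-0.009,0],[-0.04,-0.009,0],[-0.04,-0.009,0],[-0.04,-0.009,0],[-0.025,-0.009,0],[-0.015,-0.005,0],[0,0,0]],"turn":[0,0,0,0,0,0,0],"claw":[-1,-1,-1,-1,-1,-1,-1]}'
python3 - <<'E'
from h import *
import pickle
pickle.dump(eyes.calibration("wrist"),open("w21.pkl","wb"))
w=eyes.get_image("wrist");s=eyes.get_image("scene");t=eyes.get_image("top")
cv2.imwrite("pics/w21.png",w);cv2.imwrite("pics/s21f.png",s);cv2.imwrite("pics/t21f.png",t)
cv2.imwrite("pics/s21.png",np.hstack([cv2.resize(s[170:300,120:450],None,fx=2.4,fy=2.4)]))
E
```

```text
clock: 27.2
position: [0.505, 0.1997, 0.2188]
tcp_rot: [3.139, -0.0, 1.686]
wrist_force: [0.3, -0.7, 0.4]
opening: 0.999
clock: 27.9
position: [0.4768, -0.0061, 0.2172]
tcp_rot: [-3.141, 0.001, 1.681]
wrist_force: [0.5, 0.4, 1.0]
opening: 1.001
```

View pics/s21.png

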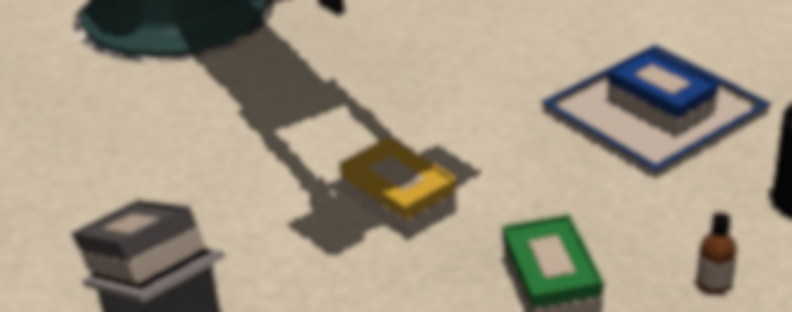

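View pics/w21.png

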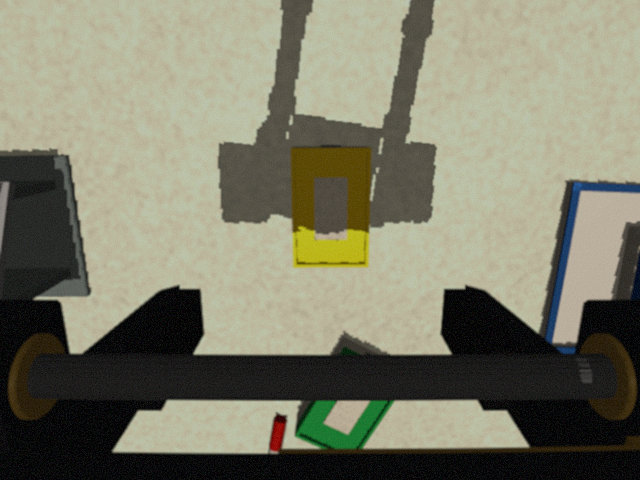

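```bash

python3 - <<'E'
from h import *
t=cv2.imread("pics/t21f.png");s=cv2.imread("pics/s21f.png")
g=lambda a:np.uint8(255*(a/255.)**.5)
cv2.imwrite("pics/g.png",np.hstack([cv2.resize(g(t[225:325,420:500]),None,fx=5,fy=5,interpolation=cv2.INTER_CUBIC),cv2.resize(g(s[240:340,140:220]),None,fx=5,fy=5,interpolation=cv2.INTER_CUBIC)]))
E
```

View pics/g.png

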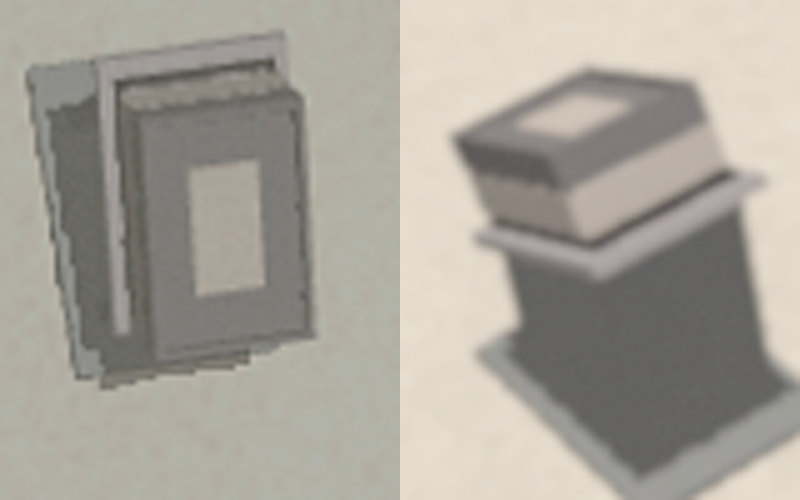

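```bash

python3 - <<'E'
from h import *
np.set_printoptions(precision=4,suppress=True)
ct=eyes.calibration("top");cs=eyes.calibration("scene")
a=np.array([(134,108),(300,95),(316,338),(155,358),(228,228.5)])/5+[420,225]
b=(np.array([(695,83),(560,160),(455,135),(588,70),(573,115)])-[400,0])/5+[140,240]
P=np.array([tri([(ct,x),(cs,y)])[0] for x,y in zip(a,b)]);print(P,P[:4].mean(0))
print([tri([(ct,x),(cs,y)])[1][0] for x,y in zip(a,b)])
E
```

```text
[[ 0.5509 -0.229   0.1489]
 [ 0.5563 -0.2886  0.1458]
 [ 0.4687 -0.2996  0.1073]
 [ 0.4619 -0.2398  0.1064]
 [ 0.5089 -0.2649  0.1252]] [ 0.5094 -0.2643  0.1271]
[np.float64(0.0009270728293871904), np.float64(0.0023121443218327977), np.float64(0.002695954428843904), np.float64(0.0008983258969473535), np.float64(0.001506428729154719)]
```

```bash
python3 -m creep '{"travel":[[0.007,0.001,0.03],[0,0,0.04],[0,0,0.04],[0,0,0.04],[0,0,0.03],[0,0,0],[0,0,0]],"turn":[0,0,0,0,0,0,0],"claw":[-1,-1,-1,-1,-1,-1,-1]}'
python3 - <<'E'
from h import *
cv2.imwrite("pics/w22.png",eyes.get_image("wrist"))
E
```

```text
clock: 28.75
position: [0.4773, 0.0036, 0.0374]
tcp_rot: [-3.14, -0.0, 1.685]
wrist_force: [0.9, -0.4, 0.1]
opening: 1.007
```

View pics/w22.png

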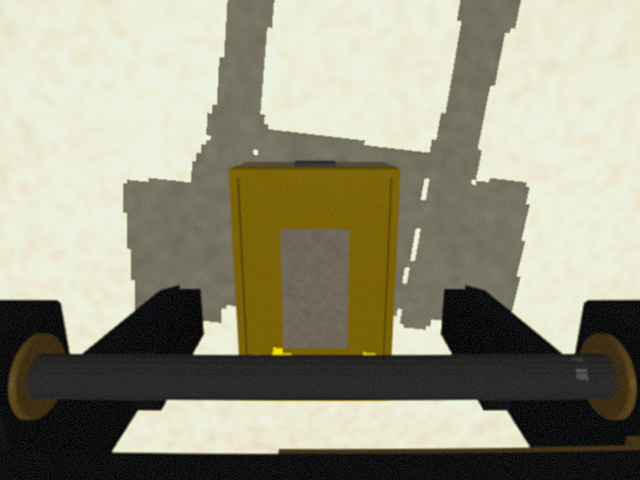

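```bash
python3 -m creep '{"travel":[[-0.003,0.0015,0.01],[0,0,0.015],[0,0,0.01],[0,0,0.004],[0,0,0],[0,0,0],[0,0,0],[0,0,0],[0,0,0]],"turn":[0,0,0,0,0,0,0,0,0],"claw":[-1,-1,-1,-1,-1,1,1,1,1]}'
python3 -m creep '{"travel":[[0,0,0],[0,0,-0.01],[0,0,-0.02],[0,0,-0.03],[0,0,-0.04],[0,0,-0.04],[0,0,-0.04],[0,0,-0.02],[0,0,0]],"turn":[0,0,0,0,0,0,0,0,0],"claw":[1,1,1,1,1,1,1,1,1]}'
python3 - <<'E'
from h import *
s=eyes.get_image("scene");cv2.imwrite("pics/s23.png",cv2.resize(s[100:250,190:340],None,fx=4,fy=4))
o=arm.get_obs();print(o["opening"],o["wrist_force"],o["position"])
E
```

```text
clock: 29.7
position: [0.4796, -0.0, -0.0011]
tcp_rot: [3.141, 0.0, 1.684]
wrist_force: [0.4, 0.7, 1.8]
opening: 0.703
clock: 30.6
position: [0.4817, -0.0002, 0.2028]
tcp_rot: [3.134, 0.001, 1.684]
wrist_force: [1.1, -0.2, -2.5]
opening: 0.702
0.7000335480182541 [ 0.90476817  0.20709641 -1.91151487] [ 4.80075210e-01 -1.35305670e-04  2.00032706e-01]
```

View pics/s23.png

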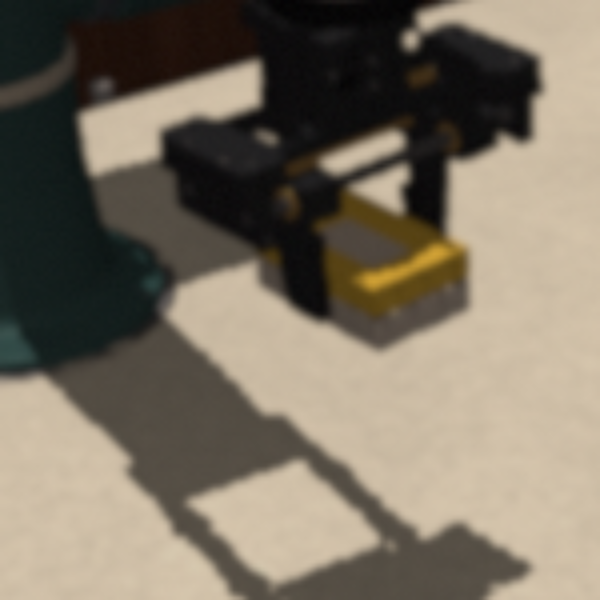

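```bash
python3 -m creep '{"travel":[[-0.02,0,0],[-0.035,0,0],[-0.035,0,0],[-0.035,0,0],[-0.035,0,0],[-0.035,0,0],[-0.035,0,0],[-0.02,0,0],[-0.0165,0,0],[0,0,0.01],[0,0,0.01],[0,0,0]],"turn":[0,0,0,0,0,0,0,0,0,0,0,0],"claw":[1,1,1,1,1,1,1,1,1,1,1,1]}'
python3 - <<'E'
from h import *
import pickle
pickle.dump(eyes.calibration("wrist"),open("w24.pkl","wb"))
cv2.imwrite("pics/w24.png",eyes.get_image("wrist"))
s=eyes.get_image("scene");cv2.imwrite("pics/s24.png",cv2.resize(s[170:320,110:260],None,fx=4,fy=4))
o=arm.get_obs();print(o["opening"],o["wrist_force"],o["position"])
E
```

```text
clock: 31.85
position: [0.5076, -0.2626, 0.1754]
tcp_rot: [-3.138, -0.004, 1.685]
wrist_force: [-1.0, -0.3, -2.3]
opening: 0.698
0.6982083514477652 [ 0.07966104  0.38138921 -0.78181387] [ 0.50876279 -0.26330591  0.17745025]
```

View pics/s24.png

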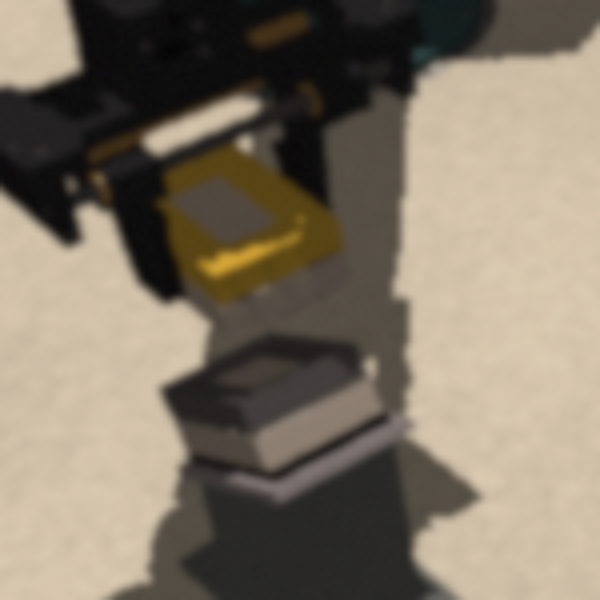

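View pics/w24.png

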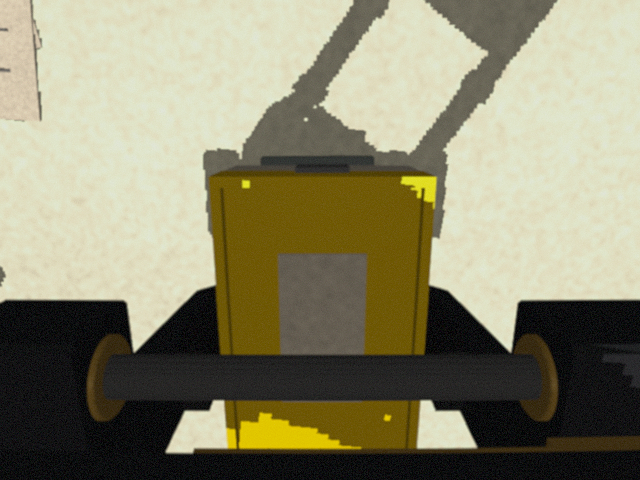

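```bash
python3 -m creep '{"travel":[[0,0,0.015],[0,0,0.01],[0,0,0.004],[0,0,0]],"turn":[0,0,0,0],"claw":[1,1,1,1]}'
python3 -m creep '{"travel":[[0,0,0.002],[0,0,0.002],[0,0,0.002],[0,0,0]],"turn":[0,0,0,0],"claw":[1,1,1,1]}'
```

```text
clock: 32.35
position: [0.5084, -0.2642, 0.1479]
tcp_rot: [-3.14, -0.002, 1.684]
wrist_force: [-0.3, -0.5, -1.8]
opening: 0.699
clock: 32.75
position: [0.5096, -0.2651, 0.1437]
tcp_rot: [3.141, 0.0, 1.684]
wrist_force: [-0.2, -0.9, -0.6]
opening: 0.701
```

```bash
python3 -m creep '{"travel":[[0,0,0.002],[0,0,0.001],[0,0,0]],"turn":[0,0,0],"claw":[1,1,1]}'
python3 -m creep '{"travel":[[0,0,0.002],[0,-0.0005,0.001],[0,0,0]],"turn":[0,0,0],"claw":[1,1,1]}'
python3 - <<'E'
from h import *
s=eyes.get_image("scene");cv2.imwrite("pics/s25.png",cv2.resize(s[170:320,110:260],None,fx=4,fy=4))
o=arm.get_obs();print(o["opening"],o["wrist_force"],o["torque"],o["position"])
E
```

```text
clock: 33.05
position: [0.5095, -0.2652, 0.1418]
tcp_rot: [3.141, 0.001, 1.684]
wrist_force: [-2.8, 0.4, 3.7]
opening: 0.701
clock: 33.35
position: [0.5089, -0.2653, 0.1388]
tcp_rot: [3.141, 0.001, 1.684]
wrist_force: [-3.4, 1.0, 5.4]
opening: 0.699
0.6971941982077676 [-3.51266058  0.12318155  5.97702324] [0.18395957 0.27069903 0.02110753] [ 0.50894286 -0.26531116  0.13882099]
```

View pics/s25.png

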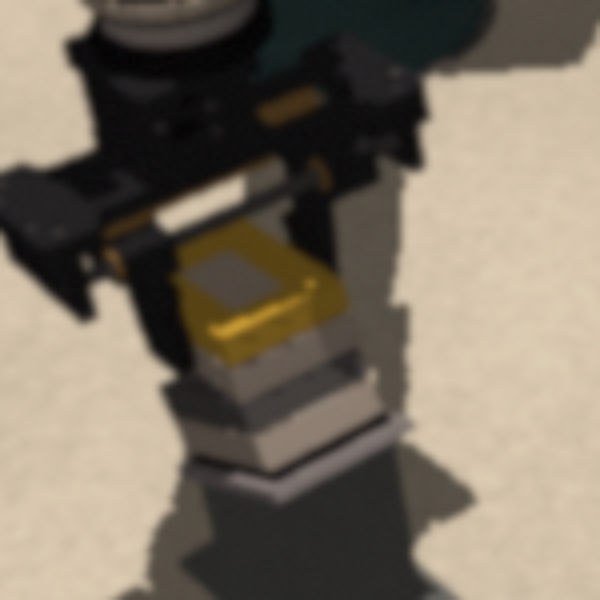

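```bash
python3 -m creep '{"travel":[[0,-0.0006,0.002],[0,-0.0007,0.002],[0,-0.0007,0.002],[0,0,0]],"turn":[0,0,0,0],"claw":[1,1,1,1]}'
python3 -m creep '{"travel":[[0,-0.0007,0.002],[0,-0.0007,0.002],[0,0,0]],"turn":[0,0,0],"claw":[1,1,1]}'
python3 - <<'E'
from h import *
s=eyes.get_image("scene");cv2.imwrite("pics/s26.png",cv2.resize(s[170:320,110:260],None,fx=4,fy=4))
o=arm.get_obs();print(o["opening"],o["wrist_force"],o["torque"],o["position"])
E
```

```text
clock: 33.8
position: [0.5074, -0.2655, 0.1327]
tcp_rot: [3.14, 0.001, 1.684]
wrist_force: [-2.1, 0.4, 5.2]
opening: 0.7
clock: 34.1
position: [0.5065, -0.2657, 0.1286]
tcp_rot: [3.139, 0.001, 1.684]
wrist_force: [-1.5, 1.5, 5.5]
opening: 0.7
0.698740219463066 [-0.47012718  0.40118097  4.41296751] [ 0.20177624 -0.28599234  0.0349498 ] [ 0.50647791 -0.26565127  0.12860149]
```

View pics/s26.png

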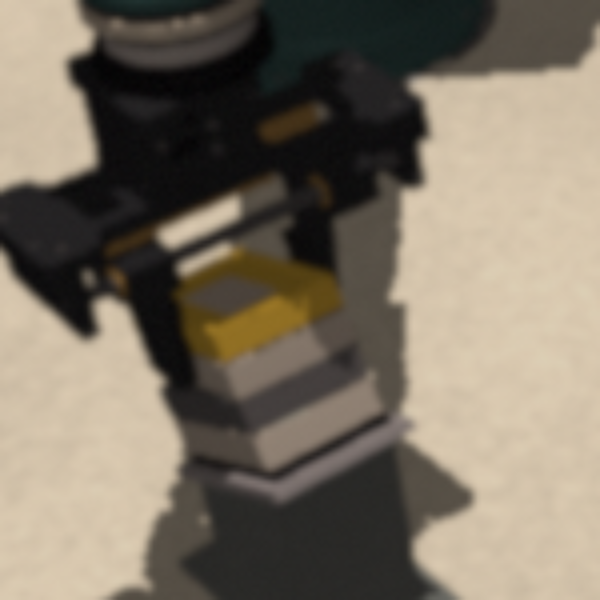

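```bash
python3 -m creep '{"travel":[[0,-0.0007,0.002],[0,-0.0007,0.002],[0,0,0]],"turn":[0,0,0],"claw":[1,1,1]}'
python3 -m creep '{"travel":[[0,-0.0004,0.0015],[0,0,0]],"turn":[0,0],"claw":[1,1]}'
python3 -m creep '{"travel":[[0,-0.0004,0.001],[0,0,0]],"turn":[0,0],"claw":[1,1]}'
```

```text
clock: 34.45
position: [0.5051, -0.266, 0.1245]
tcp_rot: [3.139, 0.001, 1.684]
wrist_force: [0.2, 0.2, 4.7]
opening: 0.702
clock: 34.65
position: [0.5051, -0.266, 0.1237]
tcp_rot: [3.139, 0.001, 1.684]
wrist_force: [0.7, 0.2, 8.0]
opening: 0.698
clock: 34.85
position: [0.5051, -0.266, 0.1237]
tcp_rot: [3.138, 0.002, 1.684]
wrist_force: [-1.2, 2.1, 12.3]
opening: 0.702
```

```bash
python3 - <<'E'
from h import *
s=eyes.get_image("scene");w=eyes.get_image("wrist");cv2.imwrite("pics/w27.png",w)
g=lambda a:np.uint8(255*(a/255.)**.6)
cv2.imwrite("pics/s27.png",cv2.resize(g(s[220:310,140:230]),None,fx=6.5,fy=6.5,interpolation=cv2.INTER_CUBIC))
E
```

```text
(no output)
```

View pics/s27.png

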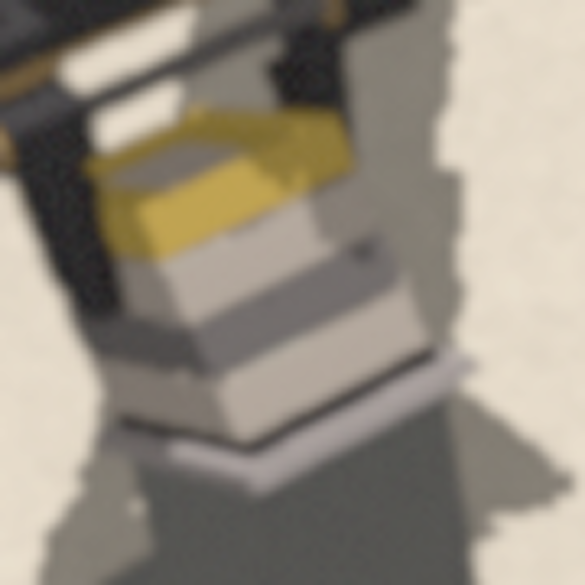

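View pics/w27.png

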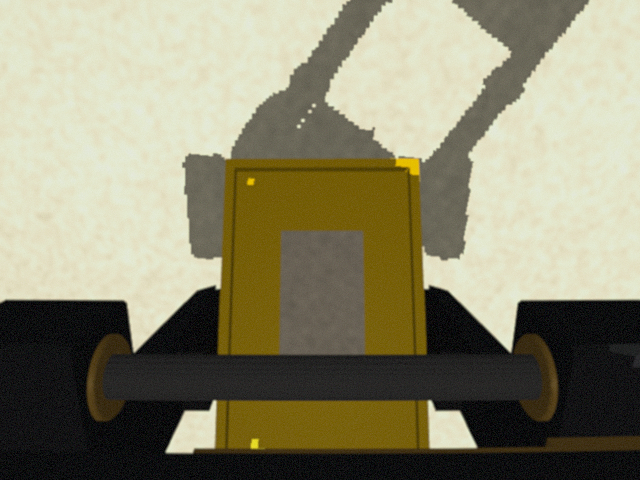

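```bash
python3 -m creep '{"travel":[[0,0,-0.001],[0,0.0018,-0.0009],[0,0.0018,-0.0009],[0,0,0]],"turn":[0,0,0,0],"claw":[1,1,1,1]}'
python3 -m creep '{"travel":[[0,0,0.0015],[0,0,0.001],[0,0,0]],"turn":[0,0,0],"claw":[1,1,1]}'
python3 -m creep '{"travel":[[0,0,0.0015],[0,0,0]],"turn":[0,0],"claw":[1,1]}'
python3 - <<'E'
from h import *
s=eyes.get_image("scene")
g=lambda a:np.uint8(255*(a/255.)**.6)
cv2.imwrite("pics/s28.png",cv2.resize(g(s[220:310,140:230]),None,fx=6.5,fy=6.5,interpolation=cv2.INTER_CUBIC))
E
```

```text
clock: 35.35
position: [0.5046, -0.266, 0.1237]
tcp_rot: [-3.137, 0.001, 1.685]
wrist_force: [-8.2, -3.2, 7.6]
opening: 0.7
clock: 35.65
position: [0.5045, -0.266, 0.1233]
tcp_rot: [-3.137, 0.0, 1.685]
wrist_force: [-12.8, 0.3, 18.6]
opening: 0.702
clock: 35.85
position: [0.5045, -0.266, 0.1232]
tcp_rot: [-3.137, 0.0, 1.685]
wrist_force: [-14.9, 1.9, 26.1]
opening: 0.703
```

View pics/s28.png

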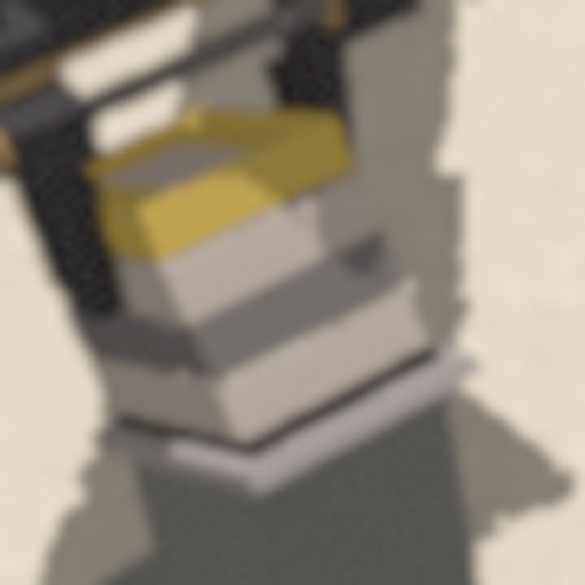

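```bash
python3 - <<'E'
from h import *
np.set_printoptions(precision=4,suppress=True)
cs=eyes.calibration("scene");cw=eyes.calibration("wrist")
q=arm.get_obs()["position"];print(q)
tx=np.array([-.113,.9936,0]);ty=np.array([.9936,.113,0])
def side(p,s):
    o,d=rays(cs,[p]);d=d[0];pt=q+s*.031*tx
    X=o+d*((pt-o)@tx)/(d@tx);return X
sc={"far-x+y":(195,108,1),"left-x-y":(88,165,-1),"near+x-y":(140,205,-1),"right+x+y":(348,112,1)}
for k,(x,y,s) in sc.items():
    X=side((x/6.5+140,y/6.5+220),s);print(k,X,"rel along",((X-q)@ty)*1000,X[2])
for p,b in (((225,159),(88,165)),((420,159),(195,108))):
    print(tri([(cw,p),(cs,(b[0]/6.5+140,b[1]/6.5+220))]))
# wrist rays on side planes
for p,s in (((225,159),-1),((420,159),1)):
    o,d=rays(cw,[p]);d=d[0];pt=q+s*.031*tx;X=o+d*((pt-o)@tx)/(d@tx);print(X,((X-q)@ty)*1000)
E
```

```text
[ 0.5046 -0.266   0.1233]
far-x+y [ 0.4463 -0.2414  0.1403] rel along -55.12688052476434 0.14025518014350669
left-x-y [ 0.5162 -0.2959  0.1844] rel along 8.215626644031717 0.18440342584871727
near+x-y [ 0.5443 -0.2927  0.186 ] rel along 36.45413008090644 0.18599857210037574
right+x+y [ 0.5428 -0.2304  0.1885] rel along 42.05950330714244 0.18848779638216628
(array([ 0.456 , -0.2908,  0.1466]), [np.float64(0.011493989852544663), np.float64(0.011493989852544581)])
(array([ 0.4453, -0.2408,  0.1396]), [np.float64(0.00035560582851861016), np.float64(0.00035560582851858034)])
[ 0.4525 -0.3031  0.1402] -55.86896469044034
[ 0.4452 -0.2416  0.1446] -56.261484199322574
```

```bash
python3 - <<'E'
from h import *
s=eyes.get_image("scene");cv2.imwrite("pics/s29f.png",s)
g=lambda a:np.uint8(255*(a/255.)**.6)
a=cv2.imread("pics/s17.png")  # 4x of [170:320,110:260]
A=g(a[200:560,120:440]); B=g(cv2.resize(s[220:310,140:220],None,fx=4,fy=4))
cv2.imwrite("pics/cmp.png",np.vstack([np.hstack([A,B])]))
print(A.shape,B.shape)
E
```

```text
(360, 320, 3) (360, 320, 3)
```

View pics/cmp.png

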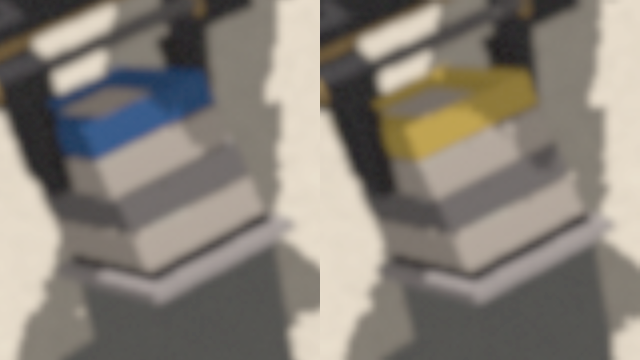

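```bash
python3 -m creep '{"travel":[[0,-0.0015,-0.001],[0,-0.001,-0.001],[0,0,0]],"turn":[0,0,0],"claw":[1,1,1]}'
```

```text
clock: 36.25
position: [0.5045, -0.266, 0.1233]
tcp_rot: [3.141, 0.001, 1.684]
wrist_force: [-3.4, -0.0, 10.6]
opening: 0.7
```

```bash
python3 -m creep '{"travel":[[0,-0.001,-0.0005],[0,-0.001,0],[0,0,0]],"turn":[0,0,0],"claw":[1,1,1]}'
python3 -m creep '{"travel":[[0,-0.001,0],[0,-0.001,0],[0,0,0]],"turn":[0,0,0],"claw":[1,1,1]}'
```

```text
clock: 36.55
position: [0.5024, -0.2659, 0.1223]
tcp_rot: [3.142, 0.0, 1.684]
wrist_force: [-0.2, -0.8, 4.9]
opening: 0.697
clock: 36.85
position: [0.5011, -0.2659, 0.1221]
tcp_rot: [3.14, 0.0, 1.684]
wrist_force: [4.8, -1.0, 0.4]
opening: 0.697
```

```bash
python3 -m creep '{"travel":[[0,0.001,0.0005],[0,0,0.001],[0,0,0]],"turn":[0,0,0],"claw":[1,1,1]}'
python3 -m creep '{"travel":[[0,0,0.001],[0,0,0]],"turn":[0,0],"claw":[1,1]}'
python3 -m creep '{"travel":[[0,0,0.001],[0,0,0]],"turn":[0,0],"claw":[1,1]}'
```

```text
clock: 37.15
position: [0.5016, -0.2658, 0.1219]
tcp_rot: [3.142, 0.0, 1.684]
wrist_force: [-0.1, 0.8, 8.9]
opening: 0.701
clock: 37.35
position: [0.5016, -0.2658, 0.1219]
tcp_rot: [3.141, 0.0, 1.684]
wrist_force: [-2.7, 2.3, 14.1]
opening: 0.697
clock: 37.55
position: [0.5016, -0.2659, 0.1219]
tcp_rot: [3.141, 0.0, 1.684]
wrist_force: [-4.4, 3.7, 18.3]
opening: 0.702
```

```bash
python3 -m creep '{"travel":[[0,0,-0.0015],[0,0,-0.0005],[0,0,0],[0,0,0],[0,0,0],[0,0,-0.01],[0,0,-0.02],[0,0,-0.04],[0,0,-0.04],[0,0,-0.04],[0,0,-0.02],[0,0,0]],"turn":[0,0,0,0,0,0,0,0,0,0,0,0],"claw":[1,1,-1,-1,-1,-1,-1,-1,-1,-1,-1,-1]}'
python3 - <<'E'
from h import *
import pickle
pickle.dump(eyes.calibration("wrist"),open("w30.pkl","wb"))
w=eyes.get_image("wrist");s=eyes.get_image("scene")
cv2.imwrite("pics/w30.png",w);cv2.imwrite("pics/s30f.png",s)
g=lambda a:np.uint8(255*(a/255.)**.6)
cv2.imwrite("pics/s30.png",cv2.resize(g(s[220:310,140:230]),None,fx=6.5,fy=6.5,interpolation=cv2.INTER_CUBIC))
E
```

```text
clock: 38.75
position: [0.5032, -0.2669, 0.2958]
tcp_rot: [3.135, 0.005, 1.684]
wrist_force: [0.9, -0.1, 0.4]
opening: 1.002
```

View pics/s30.png

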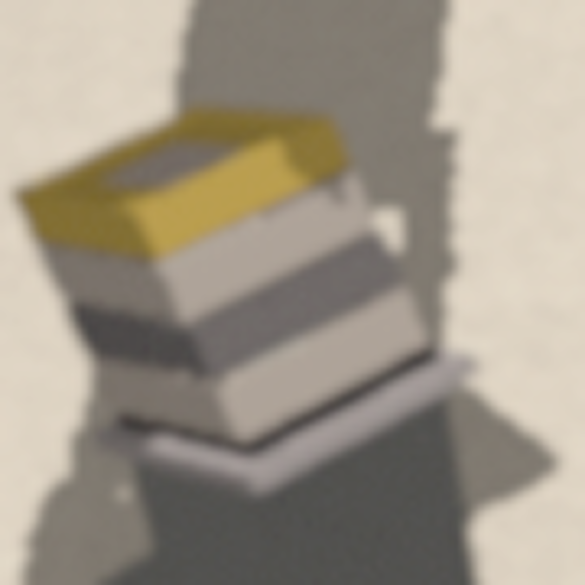

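View pics/w30.png

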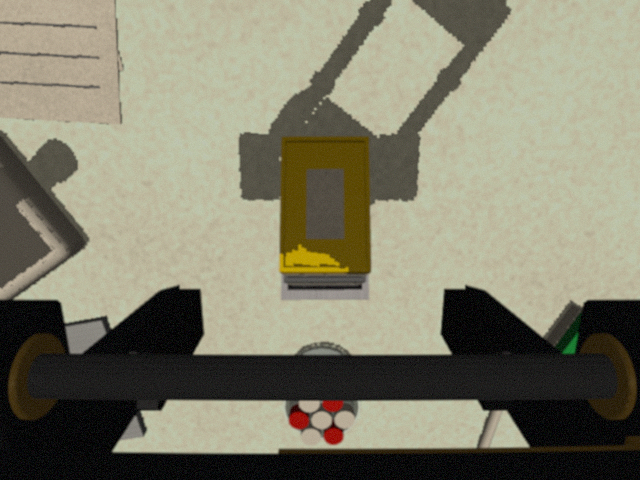

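```bash
python3 - <<'E'
from h import *
import pickle
np.set_printoptions(precision=4,suppress=True)
cw=pickle.load(open("w30.pkl","rb"));cs=eyes.calibration("scene")
W=[(281,138),(369,138),(370.5,272),(280,272)];S=[(20,195),(195,107),(340,117),(132,205)]
P=[]
for a,b in zip(W,S):
    X,r=tri([(cw,a),(cs,(b[0]/6.5+140,b[1]/6.5+220))]);P.append(X);print(X,np.round(r,4))
P=np.array(P);e=(P[2]+P[3]-P[0]-P[1])/2;print(P.mean(0),np.linalg.norm(e),np.degrees(np.arctan2(e[2],np.hypot(*e[:2]))))
w=cv2.imread("pics/w30.png");s=cv2.imread("pics/s30f.png");s14=cv2.imread("pics/s14f.png")
g=lambda a:np.uint8(255*(a/255.)**.5)
cv2.imwrite("pics/z30.png",np.hstack([cv2.resize(g(w[125:310,265:385]),None,fx=3,fy=3,interpolation=cv2.INTER_CUBIC),cv2.resize(g(s14[225:318,135:205]),None,fx=5.97,fy=5.97,interpolation=cv2.INTER_CUBIC)[:555]]))
E
```

```text
[ 0.4512 -0.3011  0.1377] [0.002 0.002]
[ 0.4435 -0.2406  0.1386] [0.0001 0.0001]
[ 0.53   -0.2298  0.1784] [0.0015 0.0015]
[ 0.5357 -0.292   0.1807] [0.0002 0.0002]
[ 0.4901 -0.2659  0.1589] 0.09550373020903281 25.69030923471571
```

View pics/z30.png

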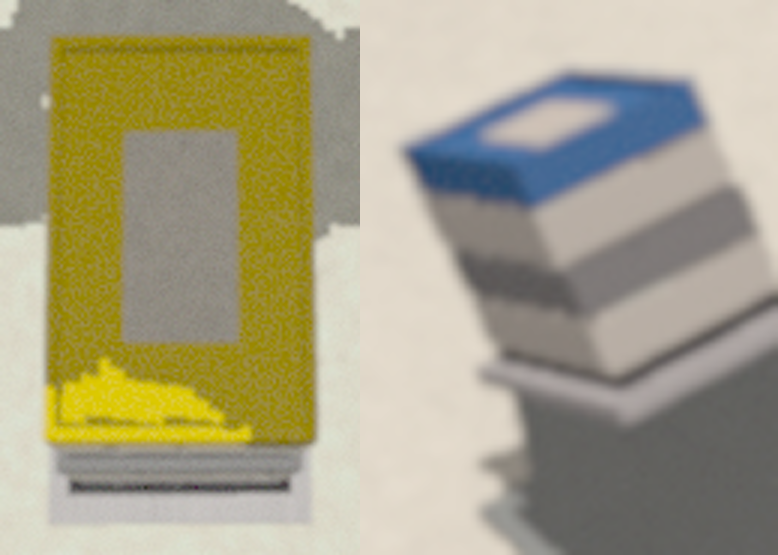

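```bash
python3 -m creep '{"travel":[[0.04,0,0],[0.04,0,0],[0.04,0,0],[0.03,-0.02,0.03],[0,-0.02,0.04],[0,-0.02,0.02],[0,0,0],[0,0,0]],"turn":[0,0,0,0,0,0,0,0],"claw":[-1,-1,-1,-1,-1,-1,-1,-1]}'
python3 - <<'E'
from h import *
w=eyes.get_image("wrist");t=eyes.get_image("top");cv2.imwrite("pics/t31f.png",t)
cv2.imwrite("pics/w31.png",w)
E
```

```text
clock: 39.65
position: [0.424, -0.1232, 0.1993]
tcp_rot: [-3.139, -0.001, 1.683]
wrist_force: [0.1, -0.5, -0.2]
opening: 1.005
```

View pics/w31.png

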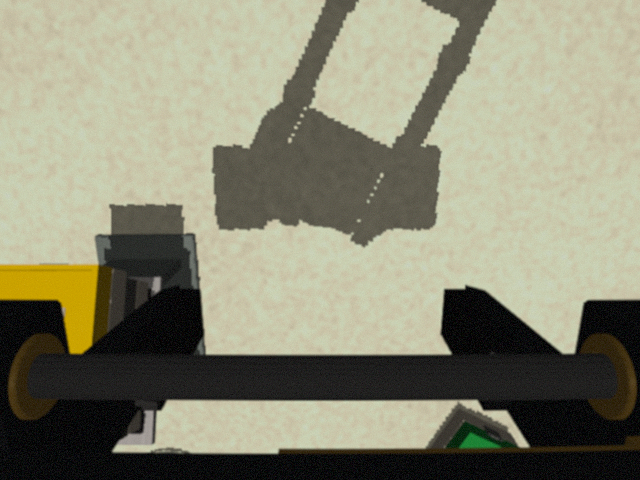

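View pics/t31f.png

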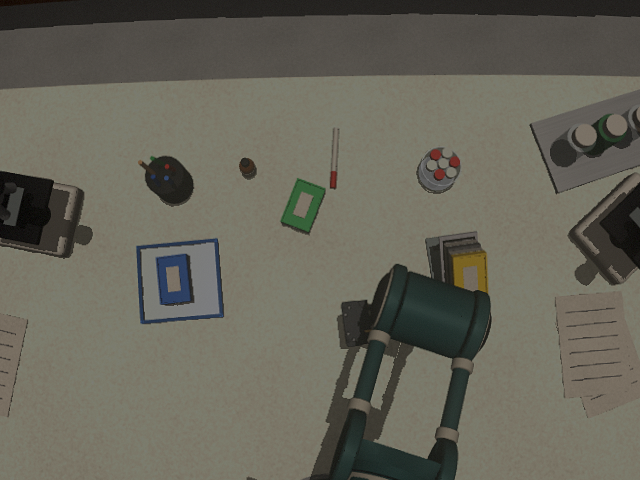

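```bash
python3 -m creep '{"travel":[[0,0.04,-0.02],[0,0.04,-0.02],[0,0.03,0],[0,0,0],[0,0,0]],"turn":[0,0,0,0,0],"claw":[-1,-1,-1,-1,-1]}'
python3 - <<'E'
from h import *
w=eyes.get_image("wrist")
cv2.imwrite("pics/w32.png",w)
g=lambda a:np.uint8(255*(a/255.)**.5)
cv2.imwrite("pics/z32.png",cv2.resize(g(w[120:320,0:200]),None,fx=3,fy=3,interpolation=cv2.INTER_CUBIC))
E
```

```text
clock: 40.25
position: [0.5354, -0.1112, 0.2414]
tcp_rot: [3.141, 0.0, 1.685]
wrist_force: [-0.1, 0.1, -0.1]
opening: 1.0
```

View pics/z32.png

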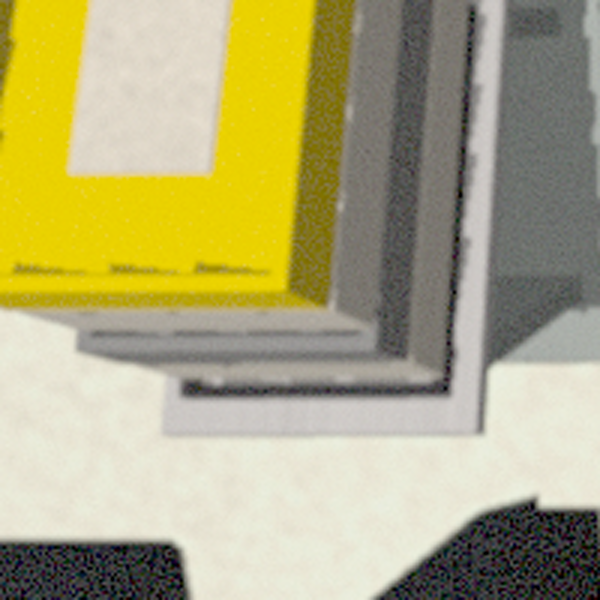

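```bash
python3 - <<'E'
from h import *
import pickle
pickle.dump(eyes.calibration("wrist"),open("w32.pkl","wb"))
g=lambda a:np.uint8(255*(a/255.)**.5)
a=cv2.imread("pics/w30.png");b=cv2.imread("pics/w32.png")
A=cv2.resize(g(a[125:285,265:385]),None,fx=3.5,fy=3.5,interpolation=cv2.INTER_CUBIC);B=cv2.resize(g(b[75:235,0:110]),None,fx=3.5,fy=3.5,interpolation=cv2.INTER_CUBIC)
cv2.imwrite("pics/z33.png",np.hstack([A,B]));print(A.shape)
E
```

```text
(560, 420, 3)
```

View pics/z33.png

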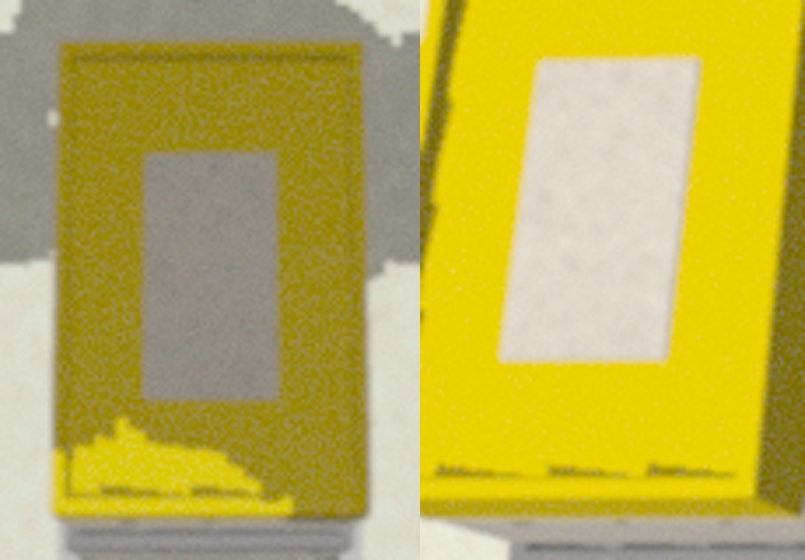

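```bash
python3 - <<'E'
from h import *
import pickle
np.set_printoptions(precision=4,suppress=True)
c1=pickle.load(open("w30.pkl","rb"));c2=pickle.load(open("w32.pkl","rb"))
A=np.array([(142,152),(278,152),(279,400),(142,400)])/3.5+[265,125]
B=(np.array([(537,58),(700,58),(667,361),(498,360)])-[420,0])/3.5+[0,75]
P=[]
for a,b in zip(A,B):
    X,r=tri([(c1,a),(c2,b)]);P.append(X);print(X,np.round(r,4))
P=np.array(P);e=(P[2]+P[3]-P[0]-P[1])/2;print(P.mean(0),np.linalg.norm(e),np.degrees(np.arctan2(e[2],np.hypot(*e[:2]))))
e=(P[1]+P[2]-P[0]-P[3])/2;print(np.linalg.norm(e),np.degrees(np.arctan2(e[2],np.hypot(*e[:2]))),np.degrees(np.arctan2(-e[0],e[1])))
E
```

```text
[ 0.4685 -0.2829  0.1457] [0.0007 0.0007]
[ 0.4656 -0.2557  0.1465] [0.0005 0.0005]
[ 0.5113 -0.2506  0.1673] [0.0005 0.0005]
[ 0.5142 -0.2772  0.1674] [0.0007 0.0007]
[ 0.4899 -0.2666  0.1567] 0.050739936621438116 24.794280682471577
0.027099988939247633 0.6143742560646009 6.181785813520749
```

```bash
python3 -m creep '{"travel":[[0.02,0,-0.03],[0.02,0,-0.03],[0,0,0],[0,0,0],[0,0,0]],"turn":[0,0,0,0,0],"claw":[-1,-1,-1,-1,-1]}'
python3 - <<'E'
from h import *
cv2.imwrite("pics/sF.png",eyes.get_image("scene"))
d=cv2.absdiff(cv2.imread("pics/t31f.png"),cv2.imread("pics/top0.png"))[100:225]
print("top change in far strip px:",int((d.max(2)>40).sum()))
E
```

```text
clock: 40.8
position: [0.5285, -0.0717, 0.2996]
tcp_rot: [-3.14, -0.0, 1.684]
wrist_force: [0.2, 0.7, -0.4]
opening: 1.002
top change in far strip px: 0
```

View pics/sF.png

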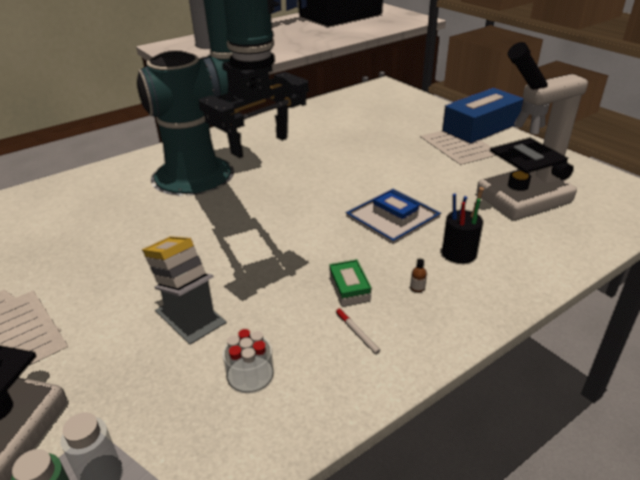

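The final view shows yellow on grey in the stand (170,262), blue flat in the dish (397,207) and the other things unmoved.

```bash
python3 -c "
from cell import arm
print(arm.close_job(), arm.get_obs()['clock'])"
```

```text
the job is handed in; nothing more can be done
the job is handed in; nothing more can be done
```

The job is handed in at about 41 s. I set the yellow case flat on the bare bench, laid the blue case flat in the dish, then put the yellow case back on the grey one, which stayed in the stand. I rotated each case in the grip against the surface under it, to lay it flat or tilt it to the slope.

**Last checks**
- **Yellow case:** two wrist views put its lid at a 24.8° slope, 0.6° roll and 6.2° yaw, against the stand's 25° and about 6.7°. It slid along the grey lid, stopped against what I took to be the downhill rim, and took 18 N without moving. I read this as the foot being inside the rim near its downhill limit. I could not see the foot itself.
- **Blue case:** it looks flat and well inside the dish in the scene and top pictures.
- **Other things:** the far strip of the top picture did not change, and the gripper is open and touching nothing.

**What disagreed or failed**
- **Fingertips:** in the images they stand about 11 mm behind the reported TCP, where the text says 25 mm ahead. My first close on the yellow case was therefore too high: it nudged the stack sideways within its play. The stack went back when I raised and opened the gripper, and I regripped lower using the measured offset.
- **Slope and height:** a check with the scene camera gave 25.7° for the yellow case. It also put its lid 2–4 mm higher than the blue one's had been, which is close to the measuring error.

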